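Fetch the sanding block from behind the jars

ROBOT

A 6-joint arm with a two-finger parallel gripper is mounted at the origin on a cart in front of the work surface, level with it; the furniture and walls round the work are solid. World frame = base frame: x ahead of the robot, y to its left, z up, the work surface at z = 0. Lengths are in m, angles in rad, forces in N, time in s.
With the tool pointing down it reaches from about 0.325 to 0.875 m from the base axis. Payload 4.4 kg.
Tool frame: the origin (TCP) lies at the very end of the fingers, on their centre line; the grasp point (between the pads) lies 19 mm behind it (grip_depth is the distance from the TCP to the grasp point, in m); z points along the fingers, y is the line along which they close (so a half turn about z gives the same grasp; the last joint's range is limited). The gripper opens to 85 mm and grips with 20 to 120 N. Pads are 22 mm wide; open, the fingers measure 114 mm over their backs; the gripper's body (76 mm by 85 mm) begins 54 mm behind the grasp point. The pads swing forward as they close: fully open they stand 13 mm farther back than shut.
Start: joints at [-1.339, 0.207, 1.542, -0, 1.393, -0.15], TCP at [0.215, -0.533, 0.231] pointing down, gripper open.
Joint ranges: [-2.73, 2.73], [-0.86, 2.22], [0.23, 2.46], [-1.11, 4.25], [0.08, 2.63], [-2.82, 2.82]. Speed limits (rad/s): [2.79, 2.79, 3.14, 3.14, 3.14, 3.14].

INTERFACE

Orientations are given as a 3x3 rotation matrix whose columns are the frame's x, y, z axes.
In Python, from workcell import sense, camera, camera_params, hand_in, boxes_of, cut_out, grip_depth gives the robot as it stands.
- The arm moves only by the shell command python3 -m creep 'ROWS'. ROWS is JSON, a list of rows, each an object with "linear": the shift along the tool's x, y, z in mm, a list of three; "rotation": the turn, a rotation vector about the tool's x, y, z in rad, a list of three; "grip": the opening, from 0 (shut) to 1 (fully open). A call has 1 to 5 rows; each row shifts and turns the commanded pose from where the row before left it, along the tool's axes as they then stand; what a row does not reach is not made up. A row lasts 1/12 s, in which the tool goes at most 41.7 mm and 7.16 degrees, less where a joint would pass 70% of its speed; a pose out of reach is approached as far as the arm can. A call with a gripper value outside its range is refused whole. The fingers move at their own pace and stop on an object; the grip force is fixed at half the most. Time passes only in rows, so rows that do not move let the fingers close. It gives the time, the measured TCP pose, the force, the opening and the grip force at its end, in the units of the state.
- sense(): the state, without advancing time (a new reading comes with each control period).
- camera(name): name is "scene" or "top" or "wrist"; returns (picture, depth): 384x512x3 uint8, red, green, blue; 384x512 float32, m along the optical axis (not along the pixel's ray), 0 where there is no reading.
- camera_params(name): a dict with "camera_matrix" (3x3 intrinsics, pixels), "world_to_cam" (4x4, takes a point from world to camera coordinates). Camera axes: x right, y up, looking along -z (the intrinsics and any distortion apply to the point x, -y, -z); pixel columns grow to the right and rows downward; lengths in m; the calibration is good to about 2 mm. A picture is of the moment at which its call begins: read the wrist's pose just before it. camera_params takes no time and is no camera call; for the wrist camera it gives the pose at the moment of the call.
- hand_in(): hands the job in; it is judged then, once.
Trained networks look in the newest picture that a camera, given by its name, has taken for a name from the list of things; names that differ only in an ending like _2 or _b are one class to them, and where a whole thing is asked for, a point or a joint stands for the part that bears it (a point fixed in the world has none). Each returns a list of dicts, best first, with "p" (0 to 1); they miss things now and then, are a little off and sometimes report something else, mostly with a low value. They report only what shows in the picture. A call takes as long as a camera call. They do not tell look-alikes from the thing itself.
- boxes_of(camera, name): "box" ([left, top, width, height] in pixels, round what is visible of it).
- cut_out(camera, name): "region" (384x512 bool, what is visible of it) and "box" ([left, top, width, height] in pixels, round what is visible of it).
The state is a dict: "clock": time; "joint_pos": joint angles; "joint_velocities": joint speeds; "joint_torque": joint torques, N m; "position": TCP position; "ee_rot": TCP orientation; "contact_force": force on the tool from outside, world axes, zero at the start; "wrist_torque": the same for the moment, N m; "finger_gap": finger opening in m; "grasp_force": force on a finger pad.
Only numpy, scipy, OpenCV 4.12 (cv2) and the standard library are available. Lean on these libraries where they do the work, as an engineer would, in place of code of your own. Each camera call takes 0.05 s, during which the arm holds its last target. There are 200 camera calls.

TASK

The cork sanding block is boxed in behind the two paint jars in the low plywood caddy: first stand both jars on the free part of the side board, then take the sanding block out and lay it flat in the middle of the brown abrasive sheet, lengthwise with the sheet. Then put the pine offcut from the side board into the caddy in exactly the place the sanding block left, lying flat and the same way round (long side along the row of jars), and stand each jar upright again in the very place in the caddy where it stood at the start. Keep the jars upright throughout and leave the glue bottle and the tape measure alone.

Things in the scene. Friction and masses are not known exactly. Their poses are not given: they have to be found in the camera images.
- caddy: Fixed low open tray of light plywood, 198 mm (its x) by 172 mm (its y) outside; floor 6 mm thick, walls 8 mm thick, wall tops 22 mm above the table. Origin: centre of its underside, on the table. The two jars stand side by side in its front (-x) half, near x = -53 mm, y = +34 and -34 mm, either jar on either side; behind them the sanding block lies with its centre near x = +18 mm, y = 0, its long side along the caddy's y. That is also where the offcut goes.
- sanding_station: Fixed wooden board, 196 x 156 mm, 12 mm thick, with a brown abrasive sheet 160 mm (its x) by 110 mm (its y) and 1.5 mm thick on it (sheet's top 13.5 mm above the table) and a 10 mm high batten across its far (+x) end, from x = 77 to 93 mm. Origin: under the centre of the sheet, on the table. The sanding block's long side goes along the station's x.
- side_board: Fixed bare plywood board lying on the table, 250 mm (its x) by 170 mm (its y), 12 mm thick; origin: centre of its underside. The offcut lies on its far (+x) half, its near (-x) half is free for the two jars.
- tall_jar: The bigger paint jar, off-white with a white screw cap, 84 mm high, body 60 mm and cap (its top 19 mm) 63 mm in diameter, 0.13 kg. Origin: centre of its underside; z up its axis.
- short_jar: The smaller paint jar, red with a black screw cap, 61 mm high, body 48 mm and cap (its top 13 mm) 51 mm in diameter, 0.11 kg. Origin: centre of its underside; z up its axis.
- sanding_block: Pale cork sanding block, 65 mm (its x) by 100 mm (its y) by 26 mm high, 0.09 kg. Origin: centre of its underside.
- pine_offcut: Flat piece of brown pine, 45 mm (its x) by 120 mm (its y) by 22 mm high, 0.07 kg. Origin: centre of its underside. At the start it lies on the side board's far half, roughly along the board's x.
- glue_bottle: Bystander: yellow glue bottle with a black nozzle, 54 mm in diameter, 121 mm high, standing at the right of the work. Origin: centre of its underside. Not to be moved.
- tape_measure: Bystander: yellow and black tape measure, 38 x 84 x 64 mm, standing beyond the work at the left. Origin: centre of its underside. Not to be moved.
Not all that is in view belongs to the job. Leave any orange look-alike of the tall_jar alone.

How it is judged:
By the outcome, as a careful person would: the job done as asked, in the order asked, and still so for the second after the job is handed in, with the robot touching nothing.
It also fails if it takes over 138 s, if anything falls off the work surface, if the arm or the gripper's body presses on something with over 40 N, if the wrist force passes 120 N, or if a joint passes its speed limit or range.

## Working session

There is one attempt and no reset: what is moved stays moved. The work goes in short steps, Python scripts to look and compute and a shell command to move; the robot and the scene stay as the last step left them, time stands still between calls to the robot, and variables do not carry over. Pictures are saved under pics/ and viewed, at most 14 in all, crops included, and the job is handed in when it is done.

```bash
ls; mkdir -p pics; python3 - <<'E'
from workcell import *
import cv2,numpy as np
s=sense();print(s['clock'],s['position'],s['ee_rot'],s['finger_gap'],grip_depth)
for c in ['scene','top']:
    im,d=camera(c);cv2.imwrite(f'pics/{c}0.png',im[:,:,::-1])
    p=camera_params(c);print(c,p)
E
```

```text
pics
0.0 [ 0.21459598 -0.53264456  0.23012429] [[ 9.27606375e-01  3.73558710e-01 -5.51233646e-04]
 [ 3.73558987e-01 -9.27603811e-01  2.20304327e-03]
 [ 3.11639571e-04 -2.24947526e-03 -9.99997421e-01]] 0.08535603373956499 0.0187
scene {'camera_matrix': array([[460.27695695,   0.        , 260.37187425],
       [  0.        , 460.27695695, 192.77044602],
       [  0.        ,   0.        ,   1.        ]]), 'world_to_cam': array([[-8.63789501e-01, -5.03852287e-01, -7.54872552e-04,
         4.94042630e-01],
       [ 3.64330962e-01, -6.25631742e-01,  6.89817275e-01,
        -2.87600538e-01],
       [-3.48038284e-01,  5.95581897e-01,  7.23983120e-01,
        -1.02344106e+00],
       [ 0.00000000e+00,  0.00000000e+00,  0.00000000e+00,
         1.00000000e+00]])}
top {'camera_matrix': array([[454.90328304,   0.        , 248.50283142],
       [  0.        , 454.90328304, 184.03144548],
       [  0.        ,   0.        ,   1.        ]]), 'world_to_cam': array([[ 0.016635  , -0.99978366,  0.01248607, -0.05970394],
       [ 0.99749371,  0.01745324,  0.06856884, -0.58598821],
       [-0.06877193,  0.01131413,  0.99756825, -1.58725943],
       [ 0.        ,  0.        ,  0.        ,  1.        ]])}
```

View pics/scene0.png

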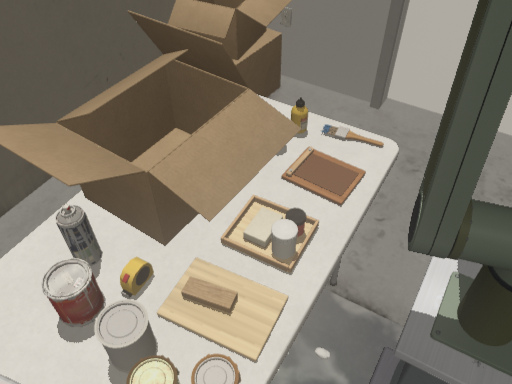

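View pics/top0.png

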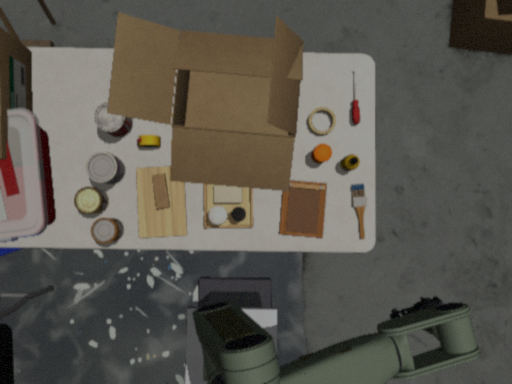

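Scene/top pictures: the caddy is at top(228,205), with the white tall jar (217,215), black-capped short jar (238,214) and cork block (228,194). The offcut is on the side board at (161,191), the station is at (303,209). A box flap overhangs at (235,165).
Could be taken for the tall jar: white jar in the caddy (217,215), orange look-alike (322,153), grey can (103,167), small can (105,230). I choose (217,215).

```bash
cat > h.py <<'E'
from workcell import *
import cv2,numpy as np
def cloud(c):
    p=camera_params(c);im,d=camera(c)
    K=p['camera_matrix'];v,u=np.mgrid[:384,:512]
    X=np.stack([(u-K[0,2])/K[0,0]*d,-(v-K[1,2])/K[1,1]*d,-d],-1)
    T=np.linalg.inv(p['world_to_cam'])
    W=X@T[:3,:3].T+T[:3,3]; W[d==0]=np.nan
    return im,d,W
def proj(c,P):
    p=camera_params(c);q=p['world_to_cam']@np.r_[P,1];K=p['camera_matrix']
    return K[0,2]+K[0,0]*q[0]/-q[2],K[1,2]+K[1,1]*q[1]/q[2]
def rect(P):
    r=cv2.minAreaRect((P[:,:2]*1000).astype(np.float32));return np.round(r[0],1),np.round(r[1],1),round(r[2],1)
def grow(name):pass
E
python3 - <<'E'
from h import *
W={};
for c in ['scene','top']:
    im,d,W[c]=cloud(c)
    for n in ['caddy','sanding_station','side_board','tall_jar','short_jar','sanding_block','pine_offcut','glue_bottle','tape_measure']:
        for r in cut_out(c,n)[:2]:
            P=W[c][r['region']];P=P[~np.isnan(P[:,0])]
            if len(P)<5: continue
            z=np.percentile(P[:,2],[5,50,95]);T=P[abs(P[:,2]-z[2])<.008]
            print(c,n,round(r['p'],2),r['box'],'z',z.round(3),'all',*rect(P),'top',*rect(T))
P=W['top'][150:190,170:295].reshape(-1,3)
# flap height over y in [-.15,.05]
for x in np.arange(.5,.75,.02):
    m=(abs(W['top'][...,0]-x)<.01)&(abs(W['top'][...,1]+0.03)<.1); print(round(x,2),W['top'][m][:,2].max().round(3) if m.any() else None,end=' ')
E
```

```text
scene caddy 0.9 [218.6, 193.0, 102.5, 78.8] z [0.004 0.01  0.025] all [531.2  11.2] [199.5 195.5] 1.7 top [530.6  20.3] [199.4 175. ] 2.1
scene sanding_station 0.97 [279.2, 146.1, 89.5, 60.9] z [0.008 0.014 0.022] all [ 505.2 -250.9] [174.6 202.4] 86.5 top [ 502.2 -242.1] [156.8 192.4] 85.6
scene sanding_station 0.66 [218.4, 191.5, 103.1, 81.0] z [0.004 0.01  0.025] all [536.6  12.6] [210.6 192.9] 1.9 top [530.7  19.8] [199.4 176.2] 2.1
scene side_board 0.79 [157.8, 256.5, 133.7, 104.1] z [0.01  0.013 0.016] all [523.3 253.8] [256.9 179.9] 4.3 top [520.  257.6] [250.6 171.6] 4.4
scene side_board 0.17 [290.7, 97.3, 15.8, 33.5] z [0.017 0.072 0.111] all [ 845.1 -815.2] [  72.5 1409.4] 24.8 top [ 661.4 -400.3] [25.9 18.1] 42.6
scene tall_jar 0.65 [270.1, 216.7, 27.5, 40.8] z [0.018 0.086 0.093] all [492.7  21.7] [ 62.1 138.3] 28.3 top [475.3  52.3] [62.  64.6] 7.9
scene short_jar 0.83 [287.1, 209.6, 18.9, 25.5] z [0.027 0.068 0.071] all [476.6  -9.6] [48.6 86. ] 20.9 top [478.  -16.5] [46.  47.3] 63.7
scene sanding_block 0.9 [245.2, 206.2, 37.3, 39.8] z [0.009 0.033 0.037] all [555.4  1
[... 2056 characters left out ...]
 pine_offcut 0.53 [138.5, 166.0, 46.4, 72.4] z [0.004 0.01  0.016] all [519.5 262. ] [249.9 175.7] 3.9 top [519.7 258.9] [248.3 169.5] 3.9
top glue_bottle 0.81 [341.5, 153.1, 19.6, 19.6] z [0.002 0.076 0.109] all [ 673.  -408.4] [52.6 74.1] 49.8 top [ 666.2 -401.4] [24.5 22.2] 21.9
top tape_measure 0.7 [135.8, 133.8, 24.6, 15.8] z [0.009 0.055 0.065] all [730.7 309.4] [84.9 36.6] 89.0 top [732.1 304.7] [32.3 48.6] 1.9
top tape_measure 0.56 [233.1, 206.3, 13.9, 17.7] z [0.06  0.066 0.072] all [480.5 -14.9] [41.  41.2] 1.0 top [480.5 -15. ] [40.9 41.1] 1.2
0.5 0.097 0.52 0.041 0.54 0.038 0.56 0.214 0.58 0.219 0.6 0.229 0.62 0.236 0.64 0.243 0.66 0.251 0.68 0.257 0.7 0.263 0.72 0.431 0.74 0.431
```

```bash
python3 - <<'E'
from h import *
for c in ['top','scene']:
    im,d,W=cloud(c); m=(W[...,2]>.15)&(W[...,2]<.3)&(W[...,0]>.45)&(W[...,0]<.8)&(abs(W[...,1])<.25)
    P=W[m]
    for y in np.arange(-.2,.21,.03):
        Q=P[abs(P[:,1]-y)<.008]
        if len(Q)>3:
            i=Q[:,0].argsort()[:4]; print(c,round(y,2),Q[i].mean(0).round(3), 'minz',Q[:,2].min().round(3))
    cv2.imwrite(f'pics/{c}_crop.png',cv2.resize(im[150:300,150:350] if c=='scene' else im[150:250,130:340],None,fx=3,fy=3,interpolation=2)[:,:,::-1])
E
```

```text
top -0.17 [ 0.554 -0.167  0.204] minz 0.201
top -0.14 [ 0.557 -0.141  0.203] minz 0.197
top -0.11 [ 0.56  -0.107  0.204] minz 0.199
top -0.08 [ 0.561 -0.081  0.206] minz 0.198
top -0.05 [ 0.563 -0.05   0.204] minz 0.2
top -0.02 [ 0.564 -0.02   0.204] minz 0.2
top 0.01 [0.567 0.009 0.202] minz 0.198
top 0.04 [0.57  0.039 0.204] minz 0.2
top 0.07 [0.572 0.069 0.204] minz 0.198
top 0.1 [0.573 0.098 0.203] minz 0.197
top 0.13 [0.575 0.128 0.202] minz 0.2
top 0.16 [0.577 0.161 0.202] minz 0.197
top 0.19 [0.58  0.193 0.205] minz 0.151
scene -0.2 [ 0.753 -0.193  0.25 ] minz 0.176
scene -0.17 [ 0.554 -0.167  0.207] minz 0.205
scene -0.14 [ 0.556 -0.139  0.206] minz 0.205
scene -0.11 [ 0.558 -0.111  0.207] minz 0.204
scene -0.08 [ 0.56  -0.079  0.207] minz 0.205
scene -0.05 [ 0.563 -0.049  0.207] minz 0.206
scene -0.02 [ 0.565 -0.02   0.207] minz 0.205
scene 0.01 [0.567 0.009 0.206] minz 0.202
scene 0.04 [0.568 0.039 0.208] minz 0.201
scene 0.07 [0.57  0.068 0.206] minz 0.204
scene 0.1 [0.572 0.097 0.206] minz 0.204
scene 0.13 [0.575 0.128 0.205] minz 0.15
scene 0.16 [0.577 0.159 0.206] minz 0.15
scene 0.19 [0.579 0.189 0.206] minz 0.15
```

View pics/scene_crop.png

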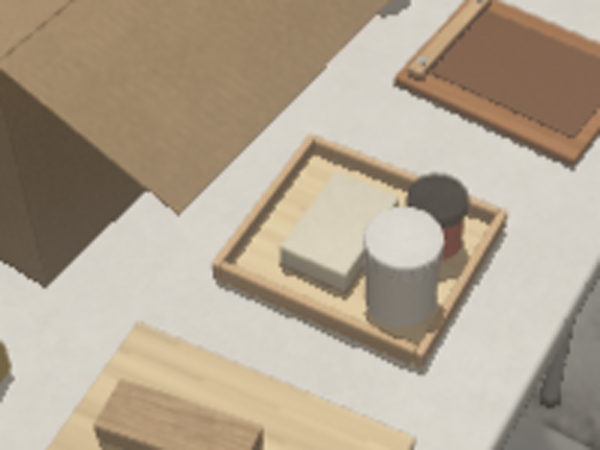

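The crop shows the white tall jar at (405,270) and the black-capped red short jar at (440,210), with the block behind them. The flap edge (x≈0.567, z≈0.20) overhangs the block, so I'll have to drag the block towards the robot before gripping it. First: turn the tool and go above the caddy.

```bash
python3 -m creep '[{"linear":[0,0,0],"rotation":[0,0,-0.119],"grip":1},{"linear":[0,0,0],"rotation":[0,0,-0.119],"grip":1},{"linear":[0,0,0],"rotation":[0,0,-0.119],"grip":1},{"linear":[0,0,0],"rotation":[0,0,-0.119],"grip":1},{"linear":[0,0,0],"rotation":[0,0,-0.119],"grip":1}]'
python3 -m creep '[{"linear":[0,0,0],"rotation":[0,0,-0.119],"grip":1},{"linear":[0,0,0],"rotation":[0,0,-0.119],"grip":1},{"linear":[0,0,0],"rotation":[0,0,-0.119],"grip":1},{"linear":[0,0,0],"rotation":[0,0,-0.119],"grip":1},{"linear":[0,0,0],"rotation":[0,0,-0.119],"grip":1}]'
python3 -m creep '[{"linear":[37,15,0],"rotation":[0,0,0],"grip":1},{"linear":[37,15,0],"rotation":[0,0,0],"grip":1},{"linear":[37,15,0],"rotation":[0,0,0],"grip":1},{"linear":[37,15,0],"rotation":[0,0,0],"grip":1},{"linear":[37,15,0],"rotation":[0,0,0],"grip":1}]'
python3 -c "
from workcell import sense;s=sense();print(s['joint_pos'],s['ee_rot'])"
```

```text
clock: 1.62
position: [0.2148, -0.5334, 0.2313]
ee_rot: [[0.554, 0.833, 0.0], [0.833, -0.554, -0.0], [0.0, 0.0, -1.0]]
contact_force: [-0.0, 0.1, 0.3]
finger_gap: 0.0853
grasp_force: 0.0
clock: 2.03
position: [0.2148, -0.5334, 0.2313]
ee_rot: [[-0.008, 1.0, -0.0], [1.0, 0.008, 0.0], [0.0, -0.0, -1.0]]
contact_force: [0.5, 0.0, 0.4]
finger_gap: 0.0855
grasp_force: 0.0
clock: 2.45
position: [0.2897, -0.3466, 0.2313]
ee_rot: [[-0.001, 1.0, 0.0], [1.0, 0.001, -0.0], [-0.0, 0.0, -1.0]]
contact_force: [0.9, 0.5, 1.1]
finger_gap: 0.0856
grasp_force: 0.0
[-1.06676565e+00 -6.25011215e-02  1.82918941e+00  2.55070155e-04
  1.37465210e+00 -1.06796712e+00] [[-1.15178133e-03  9.99999279e-01  3.40903555e-04]
 [ 9.99999332e-01  1.15181551e-03 -1.00071786e-04]
 [-1.00464372e-04  3.40788067e-04 -9.99999937e-01]]
```

```bash
python3 -m creep '[{"linear":[37,15,0],"rotation":[0,0,0],"grip":1},{"linear":[37,15,0],"rotation":[0,0,0],"grip":1},{"linear":[37,15,0],"rotation":[0,0,0],"grip":1},{"linear":[37,15,0],"rotation":[0,0,0],"grip":1},{"linear":[37,15,0],"rotation":[0,0,0],"grip":1}]' >/dev/null
python3 -m creep '[{"linear":[37,15,0],"rotation":[0,0,0],"grip":1},{"linear":[37,15,0],"rotation":[0,0,0],"grip":1},{"linear":[37,15,0],"rotation":[0,0,0],"grip":1},{"linear":[37,15,0],"rotation":[0,0,0],"grip":1},{"linear":[0,0,0],"rotation":[0,0,0],"grip":1}]'
cat >> h.py <<'E'
def find(c,names,W):
    for n in names:
        for r in cut_out(c,n)[:2]:
            P=W[r['region']];P=P[~np.isnan(P[:,0])]
            if len(P)<5: continue
            z=np.percentile(P[:,2],[5,50,95]);T=P[abs(P[:,2]-z[2])<.008]
            print(c,n,round(r['p'],2),[int(v) for v in r['box']],'z',z.round(3),'top',*rect(T))
def arm_extent():
    "arm points near the tool, as seen by top+scene, in tool-centred world axes"
    s=sense();p=s['position'];out=[]
    for c in ['top','scene']:
        im,d,W=cloud(c);Q=W-p;Q=Q[~np.isnan(Q[...,0])]
        out.append(Q[(abs(Q[:,0])<.12)&(abs(Q[:,1])<.12)&(Q[:,2]>.0)])
    Q=np.vstack(out)
    for z in np.arange(0.0,.4,.02):
        m=Q[(Q[:,2]>=z)&(Q[:,2]<z+.02)]
        if len(m)>3: print(round(z,2),len(m),'x',m[:,0].min().round(3),m[:,0].max().round(3),'y',m[:,1].min().round(3),m[:,1].max().round(3))
E
python3 - <<'E'
from h import *
im,d,W=cloud('wrist');cv2.imwrite('pics/w1.png',im[:,:,::-1])
print(np.linalg.inv(camera_params('wrist')['world_to_cam']).round(3))
find('wrist',['caddy','tall_jar','short_jar','sanding_block'],W)
arm_extent()
E
```

```text
clock: 3.28
position: [0.4252, -0.0087, 0.2317]
ee_rot: [[-0.011, 1.0, 0.002], [1.0, 0.011, 0.003], [0.003, 0.002, -1.0]]
contact_force: [0.2, -1.3, 0.5]
finger_gap: 0.0855
grasp_force: 0.0
[[ 1.    -0.01  -0.005  0.423]
 [ 0.011  0.963  0.271  0.056]
 [ 0.002 -0.271  0.963  0.374]
 [ 0.     0.     0.     1.   ]]
wrist caddy 0.65 [254, 56, 195, 164] z [0.005 0.007 0.023] top [533.1  19.4] [198.3 172.4] 2.0
wrist tall_jar 0.81 [271, 78, 72, 75] z [0.089 0.09  0.091] top [477.2  51.4] [62.  61.9] 2.5
wrist tall_jar 0.73 [426, 370, 24, 12] z [0.022 0.032 0.042] top [ 679.1 -279.5] [19.1  3.8] 38.3
wrist short_jar 0.82 [276, 158, 55, 53] z [0.026 0.067 0.069] top [481.9 -17.7] [51.  51.2] 17.5
wrist sanding_block 0.69 [333, 96, 71, 94] z [0.029 0.033 0.034] top [552.9  21.2] [64.5 99.8] 1.2
0.0 14 x -0.051 0.047 y -0.009 0.009
0.02 110 x -0.058 0.055 y -0.011 0.012
0.04 109 x -0.067 0.063 y -0.009 0.014
0.06 429 x -0.076 0.072 y -0.018 0.019
0.08 401 x -0.074 0.07 y -0.018 0.02
0.1 675 x -0.072 0.068 y -0.014 0.022
0.12 169 x -0.067 0.06 y -0.01 0.038
0.14 313 x -0.039 0.035 y -0.01 0.039
0.16 434 x -0.039 0.035 y -0.021 0.039
0.18 278 x -0.039 0.032 y -0.008 0.038
0.2 361 x -0.038 0.033 y -0.017 0.038
0.22 360 x -0.036 0.035 y -0.006 0.036
0.24 353 x -0.036 0.035 y 0.002 0.036
0.26 45 x -0.014 0.03 y 0.033 0.059
0.28 525 x -0.108 0.047 y -0.043 0.082
0.3 1086 x -0.119 0.053 y -0.056 0.088
0.32 1699 x -0.12 0.053 y -0.061 0.089
0.34 3644 x -0.12 0.046 y -0.06 0.089
0.36 2226 x -0.12 0.017 y -0.053 0.088
0.38 89 x -0.12 -0.094 y -0.019 0.087
```

View pics/w1.png

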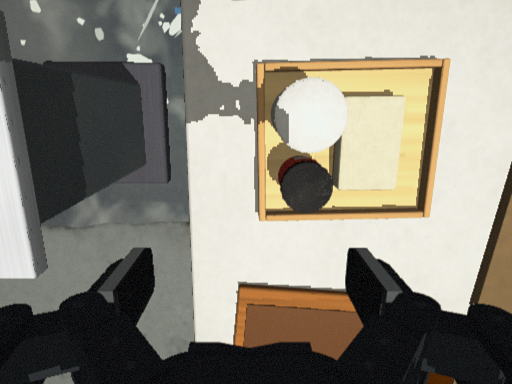

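The wrist picture shows the tall jar (310,115), short jar (306,187), block (370,143) and caddy (355,140). All agree with the other cameras: short jar (0.482,-0.018), tall jar (0.477,0.051), caddy centre (0.533,0.019) turned ≈2°, block at x≈0.552. I'll take the short jar by its cap.

```bash
python3 -m creep '[{"linear":[-2,8,32],"rotation":[0,0,0],"grip":1},{"linear":[-2,8,32],"rotation":[0,0,0],"grip":1},{"linear":[-2,8,32],"rotation":[0,0,0],"grip":1},{"linear":[-2,8,32],"rotation":[0,0,0],"grip":1},{"linear":[-1,8,27],"rotation":[0,0,0],"grip":1}]'
python3 -m creep '[{"linear":[0,8,0],"rotation":[0,0,0],"grip":1},{"linear":[0,9,0],"rotation":[0,0,0],"grip":1},{"linear":[0,0,0],"rotation":[0,0,0],"grip":1}]'
```

```text
clock: 4.05
position: [0.4631, -0.0255, 0.0744]
ee_rot: [[0.001, 1.0, -0.001], [1.0, -0.001, 0.0], [0.0, -0.001, -1.0]]
contact_force: [0.0, -0.3, 0.6]
finger_gap: 0.0852
grasp_force: 0.0
clock: 4.3
position: [0.4841, -0.0252, 0.0783]
ee_rot: [[-0.0, 1.0, 0.005], [1.0, 0.0, -0.001], [-0.001, 0.005, -1.0]]
contact_force: [0.4, 0.3, 0.3]
finger_gap: 0.0855
grasp_force: 0.0
```

```bash
python3 -m creep '[{"linear":[7,-2,6],"rotation":[0,0,0],"grip":1},{"linear":[0,0,15],"rotation":[0,0,0],"grip":1},{"linear":[0,0,14],"rotation":[0,0,0],"grip":1},{"linear":[0,0,0],"rotation":[0,0,0],"grip":1},{"linear":[0,0,0],"rotation":[0,0,0],"grip":1}]'
python3 -m creep '[{"linear":[0,0,0],"rotation":[0,0,0],"grip":0.3},{"linear":[0,0,0],"rotation":[0,0,0],"grip":0.3},{"linear":[0,0,0],"rotation":[0,0,0],"grip":0.3},{"linear":[0,0,0],"rotation":[0,0,0],"grip":0.3},{"linear":[0,0,0],"rotation":[0,0,0],"grip":0.3}]'
```

```text
clock: 4.72
position: [0.4785, -0.0165, 0.042]
ee_rot: [[-0.002, 1.0, 0.0], [1.0, 0.002, 0.0], [0.0, 0.0, -1.0]]
contact_force: [-0.9, 0.0, -0.5]
finger_gap: 0.0853
grasp_force: 0.0
clock: 5.13
position: [0.4801, -0.0171, 0.0429]
ee_rot: [[-0.002, 1.0, 0.003], [1.0, 0.002, -0.001], [-0.001, 0.003, -1.0]]
contact_force: [-1.6, 0.9, 5.5]
finger_gap: 0.0494
grasp_force: 61.4
```

```bash
python3 -m creep '[{"linear":[0,0,-12],"rotation":[0,0,0],"grip":0.3},{"linear":[0,-3,-20],"rotation":[0,0,0],"grip":0.3},{"linear":[0,-15,-29],"rotation":[0,0,0],"grip":0.3},{"linear":[0,-15,-29],"rotation":[0,0,0],"grip":0.3},{"linear":[0,-15,-29],"rotation":[0,0,0],"grip":0.3}]'
python3 -m creep '[{"linear":[20,0,0],"rotation":[0,0,0],"grip":0.3},{"linear":[38,0,0],"rotation":[0,0,0],"grip":0.3},{"linear":[38,0,0],"rotation":[0,0,0],"grip":0.3},{"linear":[38,0,0],"rotation":[0,0,0],"grip":0.3},{"linear":[38,0,0],"rotation":[0,0,0],"grip":0.3}]'
python3 -m creep '[{"linear":[38,0,0],"rotation":[0,0,0],"grip":0.3},{"linear":[38,0,0],"rotation":[0,0,0],"grip":0.3},{"linear":[38,0,0],"rotation":[0,0,0],"grip":0.3},{"linear":[20,0,0],"rotation":[0,0,0],"grip":0.3},{"linear":[0,0,0],"rotation":[0,0,0],"grip":0.3}]'
```

```text
clock: 5.55
position: [0.4298, -0.0169, 0.1614]
ee_rot: [[-0.002, 1.0, -0.001], [1.0, 0.002, 0.0], [0.0, -0.001, -1.0]]
contact_force: [0.2, 0.1, -0.8]
finger_gap: 0.0492
grasp_force: 62.3
clock: 5.97
position: [0.4302, 0.1566, 0.161]
ee_rot: [[-0.001, 1.0, 0.001], [1.0, 0.001, 0.0], [0.0, 0.001, -1.0]]
contact_force: [0.2, -1.4, -1.5]
finger_gap: 0.0487
grasp_force: 62.3
clock: 6.38
position: [0.4298, 0.293, 0.1608]
ee_rot: [[-0.007, 1.0, 0.001], [1.0, 0.007, 0.002], [0.002, 0.001, -1.0]]
contact_force: [0.5, -0.6, -0.8]
finger_gap: 0.0492
grasp_force: 62.3
```

```bash
python3 -m creep '[{"linear":[0,0,32],"rotation":[0,0,0],"grip":0.3},{"linear":[0,0,32],"rotation":[0,0,0],"grip":0.3},{"linear":[0,0,26],"rotation":[0,0,0],"grip":0.3},{"linear":[0,0,12],"rotation":[0,0,0],"grip":0.3},{"linear":[0,0,5],"rotation":[0,0,0],"grip":0.3}]'
python3 -m creep '[{"linear":[0,0,2],"rotation":[0,0,0],"grip":0.3},{"linear":[0,0,2],"rotation":[0,0,0],"grip":0.3},{"linear":[0,0,0],"rotation":[0,0,0],"grip":0.3}]'
```

```text
clock: 6.8
position: [0.4281, 0.2874, 0.0509]
ee_rot: [[-0.001, 1.0, -0.005], [1.0, 0.001, -0.002], [-0.002, -0.005, -1.0]]
contact_force: [0.5, -0.6, -1.3]
finger_gap: 0.0491
grasp_force: 62.4
clock: 7.05
position: [0.4315, 0.2894, 0.0507]
ee_rot: [[-0.002, 1.0, 0.003], [1.0, 0.002, 0.001], [0.001, 0.003, -1.0]]
contact_force: [0.0, -0.4, -1.3]
finger_gap: 0.0493
grasp_force: 62.4
```

```bash
python3 -m creep '[{"linear":[0,0,1.5],"rotation":[0,0,0],"grip":0.3},{"linear":[0,0,0],"rotation":[0,0,0],"grip":0.3},{"linear":[0,0,0],"rotation":[0,0,0],"grip":0.3}]'
python3 -m creep '[{"linear":[0,0,1.5],"rotation":[0,0,0],"grip":0.3},{"linear":[0,0,0],"rotation":[0,0,0],"grip":0.3},{"linear":[0,0,0],"rotation":[0,0,0],"grip":0.3}]'
```

```text
clock: 7.3
position: [0.4313, 0.2895, 0.049]
ee_rot: [[-0.002, 1.0, 0.003], [1.0, 0.002, 0.001], [0.001, 0.003, -1.0]]
contact_force: [1.1, 0.1, 2.2]
finger_gap: 0.0493
grasp_force: 62.5
clock: 7.55
position: [0.4313, 0.2896, 0.049]
ee_rot: [[-0.002, 1.0, 0.002], [1.0, 0.002, 0.001], [0.001, 0.002, -1.0]]
contact_force: [-4.1, -2.3, 11.9]
finger_gap: 0.049
grasp_force: 63.6
```

```bash
python3 -m creep '[{"linear":[0,0,-1],"rotation":[0,0,0],"grip":1},{"linear":[0,0,0],"rotation":[0,0,0],"grip":1},{"linear":[0,0,0],"rotation":[0,0,0],"grip":1},{"linear":[0,0,0],"rotation":[0,0,0],"grip":1},{"linear":[0,0,0],"rotation":[0,0,0],"grip":1}]'
python3 -m creep '[{"linear":[0,0,-20],"rotation":[0,0,0],"grip":1},{"linear":[0,0,-30],"rotation":[0,0,0],"grip":1},{"linear":[0,0,-35],"rotation":[0,0,0],"grip":1},{"linear":[-15,5,-25],"rotation":[0,0,0],"grip":1},{"linear":[-33,5,0],"rotation":[0,0,0],"grip":1}]'
python3 -m creep '[{"linear":[-38,5,0],"rotation":[0,0,0],"grip":1},{"linear":[-38,5,0],"rotation":[0,0,0],"grip":1},{"linear":[-38,5,0],"rotation":[0,0,0],"grip":1},{"linear":[-38,5,0],"rotation":[0,0,0],"grip":1},{"linear":[-38,5,0],"rotation":[0,0,0],"grip":1}]'
python3 -m creep '[{"linear":[0,0,20],"rotation":[0,0,0],"grip":1},{"linear":[0,0,20],"rotation":[0,0,0],"grip":1},{"linear":[0,0,10],"rotation":[0,0,0],"grip":1},{"linear":[0,0,0],"rotation":[0,0,0],"grip":1},{"linear":[0,0,0],"rotation":[0,0,0],"grip":1}]'
```

```text
clock: 7.97
position: [0.4299, 0.2889, 0.047]
ee_rot: [[-0.002, 1.0, -0.001], [1.0, 0.002, -0.0], [-0.0, -0.001, -1.0]]
contact_force: [-0.0, -1.0, 0.8]
finger_gap: 0.0852
grasp_force: 0.0
clock: 8.38
position: [0.4448, 0.2446, 0.1639]
ee_rot: [[-0.006, 1.0, 0.013], [1.0, 0.006, 0.006], [0.006, 0.013, -1.0]]
contact_force: [2.2, 0.1, 0.6]
finger_gap: 0.0851
grasp_force: 0.0
clock: 8.8
position: [0.4653, 0.0494, 0.1572]
ee_rot: [[-0.002, 1.0, -0.0], [1.0, 0.002, 0.0], [0.0, -0.0, -1.0]]
contact_force: [0.5, -0.4, 0.3]
finger_gap: 0.0852
grasp_force: 0.0
clock: 9.22
position: [0.4649, 0.0515, 0.1067]
ee_rot: [[-0.003, 1.0, -0.002], [1.0, 0.003, 0.0], [0.0, -0.002, -1.0]]
contact_force: [0.4, 1.2, 0.8]
finger_gap: 0.0854
grasp_force: 0.0
```

```bash
python3 -m creep '[{"linear":[0,12,0],"rotation":[0,0,0],"grip":1},{"linear":[0,0,8],"rotation":[0,0,0],"grip":1},{"linear":[0,0,20],"rotation":[0,0,0],"grip":1},{"linear":[0,0,16],"rotation":[0,0,0],"grip":1},{"linear":[0,0,0],"rotation":[0,0,0],"grip":1}]'
python3 -m creep '[{"linear":[0,0,0],"rotation":[0,0,0],"grip":0.4},{"linear":[0,0,0],"rotation":[0,0,0],"grip":0.4},{"linear":[0,0,0],"rotation":[0,0,0],"grip":0.4},{"linear":[0,0,0],"rotation":[0,0,0],"grip":0.4},{"linear":[0,0,0],"rotation":[0,0,0],"grip":0.4}]'
```

```text
clock: 9.63
position: [0.475, 0.0518, 0.0608]
ee_rot: [[-0.003, 1.0, -0.006], [1.0, 0.003, 0.0], [0.0, -0.006, -1.0]]
contact_force: [-0.5, -0.7, 0.3]
finger_gap: 0.0856
grasp_force: 0.0
clock: 10.05
position: [0.4789, 0.0512, 0.0648]
ee_rot: [[-0.002, 1.0, 0.003], [1.0, 0.002, -0.0], [-0.0, 0.003, -1.0]]
contact_force: [-0.3, -0.2, 4.3]
finger_gap: 0.061
grasp_force: 65.3
```

```bash
python3 -m creep '[{"linear":[0,0,-12],"rotation":[0,0,0],"grip":0.4},{"linear":[0,-4,-22],"rotation":[0,0,0],"grip":0.4},{"linear":[0,-12,-28],"rotation":[0,0,0],"grip":0.4},{"linear":[15,-12,-20],"rotation":[0,0,0],"grip":0.4},{"linear":[35,-11,0],"rotation":[0,0,0],"grip":0.4}]'
python3 -m creep '[{"linear":[38,0,0],"rotation":[0,0,0],"grip":0.4},{"linear":[38,0,0],"rotation":[0,0,0],"grip":0.4},{"linear":[32,0,0],"rotation":[0,0,0],"grip":0.4},{"linear":[0,0,20],"rotation":[0,0,0],"grip":0.4},{"linear":[0,0,25],"rotation":[0,0,0],"grip":0.4}]'
python3 -m creep '[{"linear":[0,0,20],"rotation":[0,0,0],"grip":0.4},{"linear":[0,0,5],"rotation":[0,0,0],"grip":0.4},{"linear":[0,0,0],"rotation":[0,0,0],"grip":0.4},{"linear":[0,0,0],"rotation":[0,0,0],"grip":0.4}]'
```

```text
clock: 10.47
position: [0.4422, 0.0992, 0.1501]
ee_rot: [[0.003, 1.0, 0.01], [1.0, -0.003, -0.001], [-0.001, 0.01, -1.0]]
contact_force: [2.0, 1.7, -2.9]
finger_gap: 0.0611
grasp_force: 65.6
clock: 10.88
position: [0.4405, 0.2118, 0.1023]
ee_rot: [[-0.006, 1.0, 0.007], [1.0, 0.006, 0.002], [0.002, 0.007, -1.0]]
contact_force: [0.3, 1.4, -1.3]
finger_gap: 0.0611
grasp_force: 65.6
clock: 11.22
position: [0.4386, 0.209, 0.0757]
ee_rot: [[-0.002, 1.0, 0.0], [1.0, 0.002, 0.0], [0.0, 0.0, -1.0]]
contact_force: [-0.1, -0.4, -0.5]
finger_gap: 0.061
grasp_force: 65.7
```

```bash
python3 -m creep '[{"linear":[0,0,3],"rotation":[0,0,0],"grip":0.4},{"linear":[0,0,0],"rotation":[0,0,0],"grip":0.4},{"linear":[0,0,0],"rotation":[0,0,0],"grip":0.4}]'
python3 -m creep '[{"linear":[0,0,2],"rotation":[0,0,0],"grip":0.4},{"linear":[0,0,0],"rotation":[0,0,0],"grip":0.4},{"linear":[0,0,0],"rotation":[0,0,0],"grip":0.4}]'
```

```text
clock: 11.47
position: [0.4392, 0.2091, 0.0733]
ee_rot: [[-0.002, 1.0, 0.002], [1.0, 0.002, 0.001], [0.001, 0.002, -1.0]]
contact_force: [-1.0, 0.1, -0.7]
finger_gap: 0.0613
grasp_force: 65.7
clock: 11.72
position: [0.439, 0.2092, 0.0709]
ee_rot: [[-0.002, 1.0, 0.002], [1.0, 0.002, 0.0], [0.0, 0.002, -1.0]]
contact_force: [0.0, 0.4, 0.2]
finger_gap: 0.0613
grasp_force: 65.9
```

```bash
python3 -m creep '[{"linear":[0,0,0.8],"rotation":[0,0,0],"grip":0.4},{"linear":[0,0,0],"rotation":[0,0,0],"grip":1},{"linear":[0,0,0],"rotation":[0,0,0],"grip":1},{"linear":[0,0,0],"rotation":[0,0,0],"grip":1},{"linear":[0,0,0],"rotation":[0,0,0],"grip":1}]'
python3 -m creep '[{"linear":[0,0,-15],"rotation":[0,0,0],"grip":1},{"linear":[0,0,-30],"rotation":[0,0,0],"grip":1},{"linear":[0,0,-38],"rotation":[0,0,0],"grip":1},{"linear":[-38,0,-20],"rotation":[0,0,0],"grip":1},{"linear":[-38,0,0],"rotation":[0,0,0],"grip":0.5}]'
python3 -m creep '[{"linear":[-38,0,0],"rotation":[0,0,0],"grip":0.5},{"linear":[-38,0,0],"rotation":[0,0,0],"grip":0.5},{"linear":[-37,0,0],"rotation":[0,0,0],"grip":0.5},{"linear":[0,0,0],"rotation":[0,0,-0.121],"grip":0.5},{"linear":[0,0,0],"rotation":[0,0,-0.121],"grip":0.5}]'
python3 -m creep '[{"linear":[0,0,0],"rotation":[0,0,-0.121],"grip":0.5},{"linear":[0,0,0],"rotation":[0,0,-0.121],"grip":0.5},{"linear":[0,0,0],"rotation":[0,0,-0.121],"grip":0.5},{"linear":[0,0,0],"rotation":[0,0,-0.121],"grip":0.5},{"linear":[0,0,0],"rotation":[0,0,-0.121],"grip":0.5}]'
python3 -m creep '[{"linear":[0,0,0],"rotation":[0,0,-0.121],"grip":0.5},{"linear":[0,0,0],"rotation":[0,0,-0.121],"grip":0.5},{"linear":[0,0,0],"rotation":[0,0,-0.121],"grip":0.5},{"linear":[0,0,0],"rotation":[0,0,-0.121],"grip":0.5},{"linear":[0,0,0],"rotation":[0,0,-0.121],"grip":0.5}]'
python3 - <<'E'
from h import *
im,d,W=cloud('wrist');cv2.imwrite('pics/w2.png',im[:,:,::-1])
find('wrist',['caddy','tall_jar','short_jar','sanding_block'],W)
im,d,W=cloud('scene')
find('scene',['tall_jar','short_jar','sanding_block'],W)
cv2.imwrite('pics/s2.png',im[:,:,::-1]); print(sense()['joint_pos'])
E
```

```text
clock: 12.13
position: [0.4381, 0.209, 0.0693]
ee_rot: [[-0.002, 1.0, -0.0], [1.0, 0.002, -0.0], [-0.0, -0.0, -1.0]]
contact_force: [-0.1, -0.5, -0.2]
finger_gap: 0.0853
grasp_force: 0.0
clock: 12.55
position: [0.4425, 0.1353, 0.1776]
ee_rot: [[-0.007, 1.0, 0.012], [1.0, 0.007, 0.002], [0.001, 0.012, -1.0]]
contact_force: [1.5, -0.9, 0.7]
finger_gap: 0.0753
grasp_force: 0.0
clock: 12.97
position: [0.4386, 0.0188, 0.1719]
ee_rot: [[-0.242, 0.97, 0.0], [0.97, 0.242, -0.0], [-0.0, 0.0, -1.0]]
contact_force: [0.9, 0.7, 0.2]
finger_gap: 0.0427
grasp_force: 0.0
clock: 13.38
position: [0.4384, 0.0212, 0.1717]
ee_rot: [[-0.754, 0.656, -0.0], [0.656, 0.754, 0.0], [0.0, -0.0, -1.0]]
contact_force: [0.4, -0.3, -0.2]
finger_gap: 0.0426
grasp_force: 0.0
clock: 13.8
position: [0.4384, 0.0212, 0.1717]
ee_rot: [[-0.994, 0.111, -0.0], [0.111, 0.994, 0.0], [0.0, 0.0, -1.0]]
contact_force: [0.9, -0.4, 0.5]
finger_gap: 0.0431
grasp_force: 0.0
wrist caddy 0.78 [158, 159, 186, 186] z [0.005 0.007 0.022] top [529.  19.] [192.1 171.9] 2.0
wrist tall_jar 0.91 [420, 125, 90, 95] z [0.024 0.084 0.097] top [438.7 190.4] [62.2 29. ] 2.9
wrist sanding_block 0.7 [209, 252, 93, 75] z [0.014 0.033 0.034] top [552.6  14.8] [65.7 87.7] 1.3
scene tall_jar 0.7 [250, 271, 31, 41] z [0.027 0.095 0.099] top [435.9 210.6] [61.4 60.3] 5.5
scene short_jar 0.77 [237, 309, 23, 33] z [0.021 0.073 0.077] top [429.1 289.1] [50.3 50.6] 43.5
scene sanding_block 0.75 [246, 206, 36, 38] z [0.014 0.033 0.036] top [549.5  24.2] [ 64.3 101.1] 1.8
scene sanding_block 0.25 [238, 308, 25, 34] z [0.026 0.073 0.077] top [429.3 289.9] [48.9 49.6] 43.5
[-1.49333535e-01 -2.69497157e-02  1.92490251e+00  1.88126726e-06
  1.24367141e+00 -1.60236112e+00]
```

View pics/s2.png

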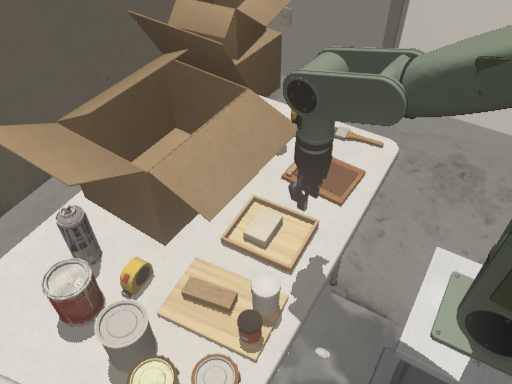

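The scene picture shows both jars upright on the side board, tall at (265,292) and short at (249,328), with the block free in the caddy at (263,226). Now turn and tilt the tool for the hook pull.

```bash
python3 -m creep '[{"linear":[0,0,0],"rotation":[0,0,-0.073],"grip":0.6},{"linear":[0,0,0],"rotation":[0,0,-0.073],"grip":0.6},{"linear":[0,0,0],"rotation":[0,-0.1163,0],"grip":0.6},{"linear":[0,0,0],"rotation":[0,-0.1163,0],"grip":0.6},{"linear":[0,0,0],"rotation":[0,-0.1163,0],"grip":0.6}]'
python3 -m creep '[{"linear":[0,0,0],"rotation":[0,-0.1163,0],"grip":0.6},{"linear":[0,0,0],"rotation":[0,-0.1163,0],"grip":0.6},{"linear":[0,0,0],"rotation":[0,-0.1163,0],"grip":0.6},{"linear":[0,0,0],"rotation":[0,0,0],"grip":0.6},{"linear":[0,0,0],"rotation":[0,0,0],"grip":0.6}]'
python3 -c "
from workcell import sense;s=sense();print(s['joint_pos'])"
```

```text
clock: 14.67
position: [0.4397, 0.0211, 0.1725]
ee_rot: [[-0.937, -0.029, 0.347], [-0.027, 1.0, 0.01], [-0.347, -0.0, -0.938]]
contact_force: [-0.2, -0.0, -0.7]
finger_gap: 0.051
grasp_force: 0.0
clock: 15.08
position: [0.4366, 0.0214, 0.17]
ee_rot: [[-0.769, -0.028, 0.639], [-0.02, 1.0, 0.019], [-0.639, 0.002, -0.769]]
contact_force: [1.5, -1.0, 0.1]
finger_gap: 0.0512
grasp_force: 0.0
[-0.30933856 -0.47877316  2.4314391   0.40961382  0.56263164 -2.18495793]
```

```bash
python3 -m creep '[{"linear":[-9.4,-0.7,34],"rotation":[0,0,0],"grip":0.6},{"linear":[-9.4,-0.7,34],"rotation":[0,0,0],"grip":0.6},{"linear":[-9.4,-0.7,34],"rotation":[0,0,0],"grip":0.6},{"linear":[-9.4,-0.7,34],"rotation":[0,0,0],"grip":0.6},{"linear":[-9.4,-0.7,34],"rotation":[0,0,0],"grip":0.6}]'
python3 -m creep '[{"linear":[-9.4,-0.7,32],"rotation":[0,0,0],"grip":0.6},{"linear":[0,0,0],"rotation":[0,0,0],"grip":0.6},{"linear":[0,0,0],"rotation":[0,0,0],"grip":0.6}]'
python3 -c "
from workcell import sense;s=sense();print(s['joint_pos'])"
```

```text
clock: 15.5
position: [0.59, 0.0221, 0.0727]
ee_rot: [[-0.764, -0.031, 0.645], [-0.024, 1.0, 0.02], [-0.645, -0.0, -0.764]]
contact_force: [-0.1, 0.4, 1.4]
finger_gap: 0.051
grasp_force: 0.0
clock: 15.75
position: [0.6155, 0.0226, 0.0519]
ee_rot: [[-0.767, -0.031, 0.641], [-0.023, 1.0, 0.021], [-0.642, 0.002, -0.767]]
contact_force: [-0.6, 0.3, -0.1]
finger_gap: 0.0514
grasp_force: 0.0
[-0.17154458  0.28067172  2.09610302  1.0323101   0.15226395 -2.75320973]
```

```bash
python3 -m creep '[{"linear":[7,0,7],"rotation":[0,0,0],"grip":0.6},{"linear":[6,0,6],"rotation":[0,0,0],"grip":0.6},{"linear":[6,0,6],"rotation":[0,0,0],"grip":0.6},{"linear":[0,0,0],"rotation":[0,0,0],"grip":0.6},{"linear":[0,0,0],"rotation":[0,0,0],"grip":0.6}]'
python3 - <<'E'
from h import *
s=sense();print(s['joint_pos'])
im,d,W=cloud('scene');find('scene',['sanding_block'],W)
cv2.imwrite('pics/s3.png',cv2.resize(im[100:280,180:400],None,fx=3,fy=3,interpolation=2)[:,:,::-1])
E
```

```text
clock: 16.17
position: [0.6127, 0.025, 0.0359]
ee_rot: [[-0.775, -0.025, 0.631], [-0.022, 1.0, 0.013], [-0.631, -0.004, -0.776]]
contact_force: [-0.7, 0.7, -1.1]
finger_gap: 0.0516
grasp_force: 0.0
[-0.15940706  0.31431749  2.09495998  1.10498778  0.12687723 -2.81898476]
scene sanding_block 0.79 [245, 214, 34, 31] z [0.016 0.033 0.037] top [548.9  24. ] [61.8 97.4] 0.1
```

View pics/s3.png

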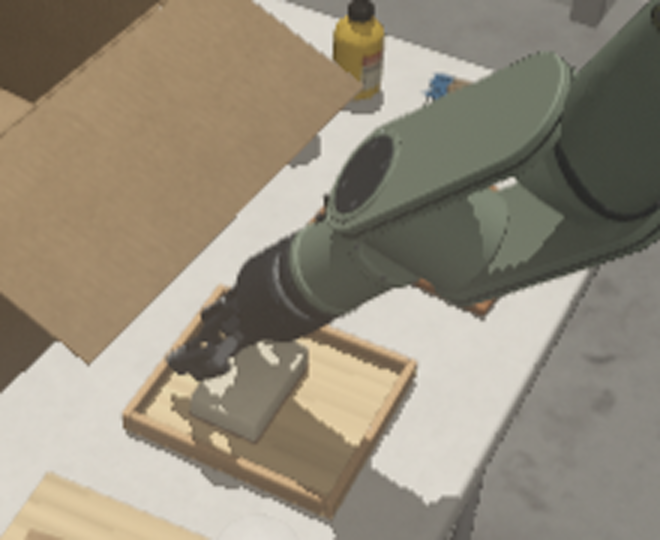

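The picture shows the fingers over the block's far edge at (205,355), clear of the flap. Joint 6 is at its limit, though, so I'll back the tilt and yaw off a bit.

```bash
python3 -m creep '[{"linear":[0,0,0],"rotation":[0,0.05,0.05],"grip":0.6},{"linear":[0,0,0],"rotation":[0,0.05,0.05],"grip":0.6},{"linear":[0,0,0],"rotation":[0,0,0],"grip":0.6},{"linear":[0,0,0],"rotation":[0,0,0],"grip":0.6}]'
python3 -c "
from workcell import sense;s=sense();print(s['joint_pos'])"
```

```text
clock: 16.6
position: [0.6142, 0.0281, 0.0365]
ee_rot: [[-0.797, -0.002, 0.604], [0.016, 1.0, 0.024], [-0.603, 0.029, -0.797]]
contact_force: [0.1, -0.5, -0.2]
finger_gap: 0.0512
grasp_force: 0.0
[-0.15651835  0.31206396  2.07104136  0.78494757  0.16758373 -2.45848114]
```

```bash
python3 -m creep '[{"linear":[4,-3,4],"rotation":[0,0,0],"grip":0.6},{"linear":[5,-3,4],"rotation":[0,0,0],"grip":0.6},{"linear":[0,0,0],"rotation":[0,0,0],"grip":0.6},{"linear":[0,0,0],"rotation":[0,0,0],"grip":0.6}]'
python3 -c "
from workcell import sense;s=sense();print(s['joint_pos'])"
```

```text
clock: 16.93
position: [0.6104, 0.0225, 0.023]
ee_rot: [[-0.799, -0.0, 0.601], [0.018, 1.0, 0.024], [-0.601, 0.03, -0.799]]
contact_force: [0.3, -0.9, 0.2]
finger_gap: 0.0511
grasp_force: 0.0
[-0.17105769  0.33846006  2.0785389   0.9560473   0.15523086 -2.64082088]
```

```bash
python3 -m creep '[{"linear":[8,0,-6],"rotation":[0,0,0],"grip":0.6},{"linear":[8,0,-6],"rotation":[0,0,0],"grip":0.6},{"linear":[8,0,-6],"rotation":[0,0,0],"grip":0.6},{"linear":[8,0,-6],"rotation":[0,0,0],"grip":0.6}]'
python3 -m creep '[{"linear":[8,0,-6],"rotation":[0,0,0],"grip":0.6},{"linear":[8,0,-6],"rotation":[0,0,0],"grip":0.6},{"linear":[8,0,-6],"rotation":[0,0,0],"grip":0.6},{"linear":[0,0,0],"rotation":[0,0,0],"grip":0.6}]'
```

```text
clock: 17.27
position: [0.5715, 0.0229, 0.0252]
ee_rot: [[-0.799, 0.0, 0.601], [0.018, 1.0, 0.023], [-0.601, 0.029, -0.799]]
contact_force: [0.1, -0.7, -0.2]
finger_gap: 0.0511
grasp_force: 0.2
clock: 17.6
position: [0.5407, 0.0245, 0.0284]
ee_rot: [[-0.805, 0.001, 0.594], [0.017, 1.0, 0.021], [-0.594, 0.028, -0.804]]
contact_force: [0.1, 0.1, 0.0]
finger_gap: 0.0512
grasp_force: 0.0
```

```bash
python3 -m creep '[{"linear":[-9,0,-12],"rotation":[0,0,0],"grip":0.6},{"linear":[-20,0,-26],"rotation":[0,0,0],"grip":0.6},{"linear":[-20,0,-26],"rotation":[0,0,0],"grip":0.6},{"linear":[-10,0,-35],"rotation":[0,0,0],"grip":0.6},{"linear":[0,0,-35],"rotation":[0,0,0],"grip":0.6}]'
python3 - <<'E'
from h import *
s=sense();print(s['joint_pos'])
im,d,W=cloud('scene');find('scene',['sanding_block'],W)
im,d,W=cloud('wrist');find('wrist',['sanding_block'],W)
E
```

```text
clock: 18.02
position: [0.5127, 0.0218, 0.1519]
ee_rot: [[-0.8, -0.004, 0.6], [0.016, 0.999, 0.028], [-0.6, 0.032, -0.8]]
contact_force: [0.4, -0.1, 0.9]
finger_gap: 0.0511
grasp_force: 0.0
[-0.22964356 -0.1726272   2.25408288  0.37542826  0.46283599 -2.07915809]
scene sanding_block 0.73 [290, 98, 17, 36] z [0.008 0.07  0.111] top [ 665.8 -402. ] [20.9 20.4] 78.2
scene sanding_block 0.67 [265, 215, 36, 40] z [0.008 0.033 0.036] top [488.1  26.4] [101.5  65.2] 87.9
wrist sanding_block 0.84 [164, 0, 170, 106] z [0.021 0.032 0.034] top [490.1  24.4] [100.3  65.3] 89.2
```

```bash
python3 -m creep '[{"linear":[24,0,-18],"rotation":[0,0.107,0],"grip":0.6},{"linear":[24,0,-10],"rotation":[0,0.107,0],"grip":0.6},{"linear":[10,0,0],"rotation":[0,0.107,0],"grip":0.6},{"linear":[10,0,0],"rotation":[0,0.107,0],"grip":0.6},{"linear":[5,0,0],"rotation":[0,0.107,0],"grip":0.6}]'
python3 -m creep '[{"linear":[0,0,0],"rotation":[0,0.107,0],"grip":1},{"linear":[0,0,0],"rotation":[0,0,0.122],"grip":1},{"linear":[0,0,0],"rotation":[0,0,0.122],"grip":1},{"linear":[0,0,0],"rotation":[0,0,0.122],"grip":1},{"linear":[0,0,0],"rotation":[0,0,0.122],"grip":1}]'
python3 -m creep '[{"linear":[0,0,0],"rotation":[0,0,0.122],"grip":1},{"linear":[0,0,0],"rotation":[0,0,0.122],"grip":1},{"linear":[0,0,0],"rotation":[0,0,0.122],"grip":1},{"linear":[0,0,0],"rotation":[0,0,0.122],"grip":1},{"linear":[0,0,0],"rotation":[0,0,0.122],"grip":1}]' >/dev/null
python3 -m creep '[{"linear":[0,0,0],"rotation":[0,0,0.122],"grip":1},{"linear":[0,0,0],"rotation":[0,0,0.122],"grip":1},{"linear":[0,0,0],"rotation":[0,0,0.122],"grip":1},{"linear":[0,0,0],"rotation":[0,0,0],"grip":1},{"linear":[0,0,0],"rotation":[0,0,0],"grip":1}]'
```

```text
clock: 18.63
position: [0.4296, 0.0231, 0.1349]
ee_rot: [[-0.995, -0.004, 0.095], [-0.001, 0.999, 0.035], [-0.095, 0.035, -0.995]]
contact_force: [-0.5, -0.1, -0.3]
finger_gap: 0.0512
grasp_force: 0.0
clock: 19.05
position: [0.4309, 0.0233, 0.1342]
ee_rot: [[-0.883, 0.47, -0.008], [0.47, 0.882, 0.036], [0.024, 0.028, -0.999]]
contact_force: [0.5, -0.3, 0.0]
finger_gap: 0.0853
grasp_force: 0.0
clock: 19.88
position: [0.431, 0.0231, 0.1352]
ee_rot: [[-0.114, 0.993, -0.006], [0.993, 0.114, 0.035], [0.036, -0.002, -0.999]]
contact_force: [0.9, 0.3, -0.2]
finger_gap: 0.0855
grasp_force: 0.0
```

```bash
python3 -m creep '[{"linear":[0,0,0],"rotation":[0,-0.036,0],"grip":1},{"linear":[0,0,0],"rotation":[0,0,0.065],"grip":1},{"linear":[0,0,0],"rotation":[0,0,0.064],"grip":1},{"linear":[0,15,37],"rotation":[0,0,0],"grip":1},{"linear":[0,15,37],"rotation":[0,0,0],"grip":1}]'
python3 -m creep '[{"linear":[1,28,0],"rotation":[0,0,0],"grip":1},{"linear":[0,0,0],"rotation":[0,0,0],"grip":1},{"linear":[0,0,0],"rotation":[0,0,0],"grip":1}]'
```

```text
clock: 20.3
position: [0.4652, 0.022, 0.0642]
ee_rot: [[0.015, 1.0, 0.01], [1.0, -0.015, -0.002], [-0.002, 0.01, -1.0]]
contact_force: [0.8, -0.2, 0.4]
finger_gap: 0.0855
grasp_force: 0.0
clock: 20.55
position: [0.4906, 0.0227, 0.0622]
ee_rot: [[0.016, 1.0, 0.001], [1.0, -0.016, -0.001], [-0.001, 0.001, -1.0]]
contact_force: [0.1, 0.3, 0.5]
finger_gap: 0.0854
grasp_force: 0.0
```

```bash
python3 -m creep '[{"linear":[0,0,15],"rotation":[0,0,0],"grip":1},{"linear":[0,0,20],"rotation":[0,0,0],"grip":1},{"linear":[0,0,13],"rotation":[0,0,0],"grip":1},{"linear":[0,0,0],"rotation":[0,0,0],"grip":1},{"linear":[0,0,0],"rotation":[0,0,0],"grip":1}]'
python3 -m creep '[{"linear":[0,0,0],"rotation":[0,0,0],"grip":0.4},{"linear":[0,0,0],"rotation":[0,0,0],"grip":0.4},{"linear":[0,0,0],"rotation":[0,0,0],"grip":0.4},{"linear":[0,0,0],"rotation":[0,0,0],"grip":0.4},{"linear":[0,0,0],"rotation":[0,0,0],"grip":0.4}]'
```

```text
clock: 20.97
position: [0.4892, 0.0227, 0.0153]
ee_rot: [[0.017, 1.0, 0.001], [1.0, -0.017, -0.001], [-0.001, 0.001, -1.0]]
contact_force: [0.4, 0.5, -0.1]
finger_gap: 0.0854
grasp_force: 0.0
clock: 21.38
position: [0.4921, 0.0224, 0.0174]
ee_rot: [[0.018, 1.0, 0.007], [1.0, -0.018, -0.002], [-0.002, 0.007, -1.0]]
contact_force: [-0.2, 0.8, 6.8]
finger_gap: 0.0633
grasp_force: 66.5
```

```bash
python3 -m creep '[{"linear":[0,0,-12],"rotation":[0,0,0],"grip":0.4},{"linear":[0,-5,-20],"rotation":[0,0,0],"grip":0.4},{"linear":[0,-20,-25],"rotation":[0,0,0],"grip":0.4},{"linear":[0,-20,-33],"rotation":[0,0,0],"grip":0.4},{"linear":[-15,-15,-33],"rotation":[0,0,0],"grip":0.4}]'
python3 -m creep '[{"linear":[-35,0,0],"rotation":[0,0,0],"grip":0.4},{"linear":[-38,0,0],"rotation":[0,0,0],"grip":0.4},{"linear":[-38,0,0],"rotation":[0,0,0],"grip":0.4},{"linear":[-38,0,0],"rotation":[0,0,0],"grip":0.4},{"linear":[-38,0,0],"rotation":[0,0,0],"grip":0.4}]'
python3 -m creep '[{"linear":[-38,0,0],"rotation":[0,0,0],"grip":0.4},{"linear":[-25,0,0],"rotation":[0,0,0],"grip":0.4},{"linear":[0,0,0],"rotation":[0,0,-0.121],"grip":0.4},{"linear":[0,0,0],"rotation":[0,0,-0.121],"grip":0.4},{"linear":[0,0,0],"rotation":[0,0,-0.121],"grip":0.4}]'
python3 -m creep '[{"linear":[0,0,0],"rotation":[0,0,-0.121],"grip":0.4},{"linear":[0,0,0],"rotation":[0,0,-0.121],"grip":0.4},{"linear":[0,0,0],"rotation":[0,0,-0.121],"grip":0.4},{"linear":[0,0,0],"rotation":[0,0,-0.121],"grip":0.4},{"linear":[0,0,0],"rotation":[0,0,-0.121],"grip":0.4}]' >/dev/null
python3 -m creep '[{"linear":[0,0,0],"rotation":[0,0,-0.121],"grip":0.4},{"linear":[0,0,0],"rotation":[0,0,-0.121],"grip":0.4},{"linear":[0,0,0],"rotation":[0,0,-0.121],"grip":0.4},{"linear":[0,0,0],"rotation":[0,0,-0.121],"grip":0.4},{"linear":[0,0,0],"rotation":[0,0,0],"grip":0.4}]'
python3 - <<'E'
from h import *
im,d,W=cloud('wrist');cv2.imwrite('pics/w4.png',im[:,:,::-1]);find('wrist',['sanding_block','sanding_station'],W)
im,d,W=cloud('top');find('top',['sanding_station'],W)
print(sense()['joint_pos'])
E
```

```text
clock: 21.8
position: [0.4269, 0.0105, 0.1385]
ee_rot: [[0.015, 1.0, -0.001], [1.0, -0.015, 0.0], [0.0, -0.001, -1.0]]
contact_force: [1.1, -0.5, -0.4]
finger_gap: 0.0634
grasp_force: 66.2
clock: 22.22
position: [0.426, -0.1797, 0.1393]
ee_rot: [[0.018, 1.0, 0.004], [1.0, -0.017, -0.002], [-0.002, 0.004, -1.0]]
contact_force: [-0.2, -1.4, -0.7]
finger_gap: 0.0635
grasp_force: 66.3
clock: 22.63
position: [0.4249, -0.2418, 0.1388]
ee_rot: [[-0.342, 0.94, 0.003], [0.94, 0.342, -0.001], [-0.002, 0.002, -1.0]]
contact_force: [0.2, 0.0, -1.0]
finger_gap: 0.0638
grasp_force: 66.2
clock: 23.47
position: [0.4251, -0.241, 0.1389]
ee_rot: [[-0.991, 0.134, 0.003], [0.134, 0.991, -0.002], [-0.003, -0.001, -1.0]]
contact_force: [-0.5, -0.2, -0.9]
finger_gap: 0.0635
grasp_force: 66.2
wrist sanding_block 0.91 [172, 139, 157, 211] z [0.152 0.154 0.155] top [ 420.3 -241.5] [65.2 96.8] 82.4
wrist sanding_station 0.96 [161, 159, 181, 193] z [0.011 0.012 0.023] top [ 584.1 -195. ] [ 8.9 15.9] 48.2
top sanding_station 0.63 [279, 179, 46, 57] z [0.004 0.011 0.021] top [ 504.9 -242.9] [152.7 188.2] 85.8
[-6.93431378e-01  1.22142818e-01  1.84469851e+00  7.48297324e-04
  1.17147146e+00 -2.12618596e+00]
```

View pics/w4.png

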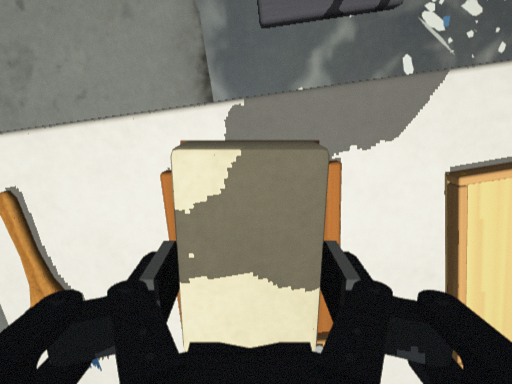

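The wrist picture shows the block held square between the fingers (250,240) with the station beneath it. I'll check the sheet's centre by colour in the first scene picture.

```bash
python3 - <<'E'
from h import *
for c,b in [('scene',(275,140,100,70)),('top',(275,176,60,66))]:
    im=cv2.imread(f'pics/{c}0.png');x,y,w,h=b
    cr=im[y:y+h,x:x+w].reshape(-1,3).astype(np.float32)
    _,l,cen=cv2.kmeans(cr,4,None,(3,50,.1),5,0)
    p=camera_params(c);K=p['camera_matrix'];T=np.linalg.inv(p['world_to_cam'])
    for k in range(4):
        m=(l.reshape(h,w)==k).astype(np.uint8);m=cv2.morphologyEx(m,cv2.MORPH_OPEN,np.ones((3,3)))
        n,lab,st,ce=cv2.connectedComponentsWithStats(m)
        if n<2: continue
        i=1+st[1:,4].argmax();v,u=np.nonzero(lab==i);u=u+x;v=v+y
        r=np.stack([(u-K[0,2])/K[0,0],-(v-K[1,2])/K[1,1],-np.ones(len(u))],-1)@T[:3,:3].T
        P=T[:3,3]+r*((.0135-T[2,3])/r[:,2:]);print(c,cen[k].round(),st[i,4],*rect(P))
E
```

```text
scene [ 96. 126. 160.] 673 [ 490.2 -242.3] [151.1 167.7] 86.0
scene [199. 209. 213.] 3764 [ 494.3 -253.4] [304.5 290.5] 29.0
scene [ 82. 101. 127.] 1501 [ 499.  -245.1] [112.  162.3] 86.3
scene [138. 166. 189.] 122 [ 589.3 -266.9] [121.7  18.2] 86.0
top [143. 151. 154.] 1295 [ 504.7 -250.1] [230.8 210.3] 0.7
top [49. 68. 93.] 1567 [ 519.8 -223. ] [198.2 156.5] 0.7
top [ 88. 108. 129.] 131 [ 585.5 -257.9] [122.3  15.2] 85.8
top [ 46.  77. 114.] 295 [ 489.5 -286.1] [ 63.  168.3] 85.2
```

```bash
python3 -m creep '[{"linear":[0,0,0],"rotation":[0,0,-0.065],"grip":0.4},{"linear":[-27,0.5,0],"rotation":[0,0,0],"grip":0.4},{"linear":[-27,0.5,0],"rotation":[0,0,0],"grip":0.4},{"linear":[-27,0.5,20],"rotation":[0,0,0],"grip":0.4},{"linear":[0,0,33],"rotation":[0,0,0],"grip":0.4}]'
python3 -m creep '[{"linear":[0,0,33],"rotation":[0,0,0],"grip":0.4},{"linear":[0,0,18],"rotation":[0,0,0],"grip":0.4},{"linear":[0,0,5],"rotation":[0,0,0],"grip":0.4},{"linear":[0,0,0],"rotation":[0,0,0],"grip":0.4},{"linear":[0,0,0],"rotation":[0,0,0],"grip":0.4}]'
```

```text
clock: 24.13
position: [0.515, -0.2491, 0.0909]
ee_rot: [[-0.997, 0.072, 0.018], [0.072, 0.997, -0.01], [-0.018, -0.009, -1.0]]
contact_force: [0.3, -1.3, -0.5]
finger_gap: 0.0634
grasp_force: 66.3
clock: 24.55
position: [0.5072, -0.2461, 0.0308]
ee_rot: [[-0.997, 0.072, 0.004], [0.072, 0.997, -0.002], [-0.004, -0.002, -1.0]]
contact_force: [-0.6, 0.6, -0.0]
finger_gap: 0.0634
grasp_force: 66.2
```

```bash
python3 -m creep '[{"linear":[1,1,4],"rotation":[0,0,0],"grip":0.4},{"linear":[0,0,0],"rotation":[0,0,0],"grip":0.4},{"linear":[0,0,0],"rotation":[0,0,0],"grip":0.4}]'
python3 -m creep '[{"linear":[0,0,2],"rotation":[0,0,0],"grip":0.4},{"linear":[0,0,0],"rotation":[0,0,0],"grip":0.4},{"linear":[0,0,0],"rotation":[0,0,0],"grip":0.4}]'
```

```text
clock: 24.8
position: [0.5063, -0.245, 0.0273]
ee_rot: [[-0.997, 0.072, 0.005], [0.072, 0.997, -0.003], [-0.005, -0.003, -1.0]]
contact_force: [0.6, 0.2, 0.3]
finger_gap: 0.0635
grasp_force: 66.2
clock: 25.05
position: [0.5066, -0.2452, 0.0251]
ee_rot: [[-0.997, 0.072, 0.005], [0.072, 0.997, -0.003], [-0.005, -0.003, -1.0]]
contact_force: [-0.5, 0.1, 3.8]
finger_gap: 0.0632
grasp_force: 66.8
```

```bash
python3 -m creep '[{"linear":[0,0,0],"rotation":[0,0,0],"grip":1},{"linear":[0,0,0],"rotation":[0,0,0],"grip":1},{"linear":[0,0,0],"rotation":[0,0,0],"grip":1},{"linear":[0,0,-10],"rotation":[0,0,0],"grip":1},{"linear":[0,0,-30],"rotation":[0,0,0],"grip":1}]'
python3 -m creep '[{"linear":[0,0,-38],"rotation":[0,0,0],"grip":1},{"linear":[16,0,-35],"rotation":[0,0,0],"grip":1},{"linear":[30,0,-20],"rotation":[0,0,0],"grip":1},{"linear":[35,0,-20],"rotation":[0,0,0],"grip":1},{"linear":[0,0,0],"rotation":[0,0,0],"grip":1}]'
python3 - <<'E'
from h import *
im,d,W=cloud('wrist');find('wrist',['sanding_block','sanding_station'],W);cv2.imwrite('pics/w5.png',im[:,:,::-1])
im,d,W=cloud('scene');find('scene',['sanding_block','pine_offcut'],W)
print(sense()['joint_pos'])
E
```

```text
clock: 25.47
position: [0.5015, -0.2418, 0.0599]
ee_rot: [[-0.997, 0.072, -0.006], [0.072, 0.997, 0.005], [0.007, 0.004, -1.0]]
contact_force: [-0.8, 0.3, -0.5]
finger_gap: 0.0853
grasp_force: 0.0
clock: 25.88
position: [0.422, -0.2389, 0.1813]
ee_rot: [[-0.997, 0.073, 0.005], [0.073, 0.997, -0.006], [-0.006, -0.005, -1.0]]
contact_force: [0.5, -0.2, 0.1]
finger_gap: 0.0855
grasp_force: 0.0
wrist sanding_block 0.68 [215, 208, 69, 100] z [0.03  0.04  0.041] top [ 502.5 -246. ] [65.2 99.7] 85.8
wrist sanding_station 0.71 [169, 158, 161, 176] z [0.011 0.013 0.023] top [ 506.6 -247.2] [140.1 173.4] 86.1
wrist sanding_station 0.39 [412, 169, 99, 143] z [0.005 0.006 0.022] top [497.  -28.8] [125.2  81.5] 1.5
scene sanding_block 0.9 [304, 154, 41, 30] z [0.018 0.04  0.044] top [ 500.6 -244. ] [69.6 99.8] 84.4
scene pine_offcut 0.76 [182, 277, 56, 34] z [0.021 0.035 0.038] top [556.  257.7] [120.9  47.7] 9.1
[-6.89796534e-01  7.26077034e-02  1.81419999e+00  8.91943469e-04
  1.25324090e+00 -2.18963689e+00]
```

View pics/w5.png

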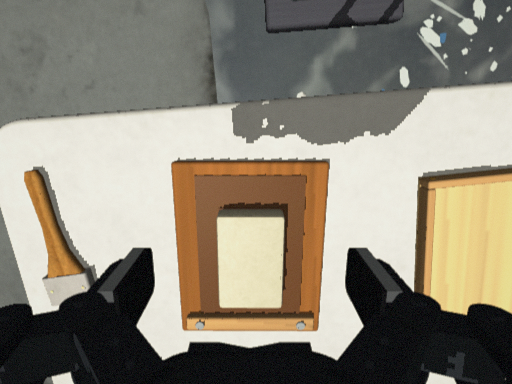

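The block (250,258) lies flat on the sheet, lengthwise. Let me check the sheet's edges numerically.

```bash
python3 - <<'E'
from h import *
p=camera_params('wrist');K=p['camera_matrix'];T=np.linalg.inv(p['world_to_cam'])
def w(u,v,z):
    r=T[:3,:3]@np.array([(u-K[0,2])/K[0,0],-(v-K[1,2])/K[1,1],-1]);return (T[:3,3]+r*((z-T[2,3])/r[2]))[:2]
c=w(249.5,175.5,.0135);a=np.deg2rad(-4.1);R=np.array([np.cos(a),np.sin(a)])
print('near edge',c,'-> centre',c+.08*R,'L/R edge mid',w(195,176,.0135),w(305,176,.0135))
print('board near',w(172,162,.012),w(329,160,.012),'->',(w(172,162,.012)+w(329,160,.012))/2+.098*R)
print('batten near/far',w(250,316,.022),w(250,330,.022))
E
```

```text
near edge [ 0.4218824 -0.2392108] -> centre [ 0.50167766 -0.2449306 ] L/R edge mid [ 0.41867397 -0.2917159 ] [ 0.42614169 -0.18581621]
board near [ 0.40380381 -0.31238716] [ 0.41245203 -0.16231144] -> [ 0.50587712 -0.24435605]
batten near/far [ 0.57292059 -0.24932892] [ 0.5905051  -0.25056186]
```

```bash
python3 -m creep '[{"linear":[3,20,0],"rotation":[0,0,0],"grip":1},{"linear":[3,39,0],"rotation":[0,0,0],"grip":1},{"linear":[3,39,0],"rotation":[0,0,0],"grip":1},{"linear":[3,39,0],"rotation":[0,0,0],"grip":1},{"linear":[3,39,0],"rotation":[0,0,0],"grip":1}]' >/dev/null
python3 -m creep '[{"linear":[3,39,0],"rotation":[0,0,0],"grip":1},{"linear":[3,39,0],"rotation":[0,0,0],"grip":1},{"linear":[3,39,0],"rotation":[0,0,0],"grip":1},{"linear":[3,39,0],"rotation":[0,0,0],"grip":1},{"linear":[3,39,0],"rotation":[0,0,0],"grip":1}]'
python3 -m creep '[{"linear":[0,39,0],"rotation":[0,0,0],"grip":1},{"linear":[0,39,0],"rotation":[0,0,0],"grip":1},{"linear":[0,30,0],"rotation":[0,0,0],"grip":1},{"linear":[0,0,0],"rotation":[0,0,-0.115],"grip":1},{"linear":[0,0,0],"rotation":[0,0,-0.115],"grip":1}]'
python3 -m creep '[{"linear":[0,0,0],"rotation":[0,0,0],"grip":1},{"linear":[0,0,0],"rotation":[0,0,0],"grip":1}]' >/dev/null
python3 - <<'E'
from h import *
s=sense();print(s['position'])
im,d,W=cloud('wrist');find('wrist',['pine_offcut','side_board','tall_jar','short_jar'],W);cv2.imwrite('pics/w6.png',im[:,:,::-1])
E
```

```text
clock: 27.02
position: [0.4207, 0.1361, 0.1753]
ee_rot: [[-0.997, 0.071, 0.001], [0.071, 0.997, -0.002], [-0.001, -0.002, -1.0]]
contact_force: [0.1, -0.6, 0.6]
finger_gap: 0.0853
grasp_force: 0.0
clock: 27.43
position: [0.4283, 0.2439, 0.1746]
ee_rot: [[-0.986, -0.168, 0.0], [-0.168, 0.986, -0.002], [-0.0, -0.002, -1.0]]
contact_force: [0.4, -1.1, -0.2]
finger_gap: 0.0853
grasp_force: 0.0
[0.42845261 0.24183775 0.17482127]
wrist pine_offcut 0.86 [219, 242, 50, 106] z [0.024 0.034 0.035] top [550.3 255.7] [106.4  45. ] 9.4
wrist side_board 0.96 [166, 138, 185, 215] z [0.011 0.012 0.013] top [518.3 256.3] [243.4 170.4] 4.3
wrist tall_jar 0.89 [158, 153, 91, 95] z [0.037 0.096 0.097] top [437.8 208.9] [62.8 63.3] 71.7
wrist short_jar 0.64 [273, 167, 65, 69] z [0.029 0.073 0.074] top [430.6 287.8] [51.2 51.3] 0.2
```

View pics/w6.png

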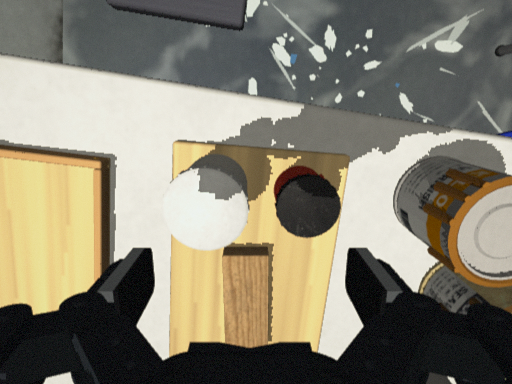

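The picture shows the offcut (246,297) behind the upright tall (207,205) and short (307,205) jars on the side board. Offcut centre ≈ (0.557,0.257), turned 9.4°.

```bash
python3 -m creep '[{"linear":[-39,-2,0],"rotation":[0,0,0],"grip":1},{"linear":[-39,-2,0],"rotation":[0,0,0],"grip":1},{"linear":[-39,-2,0],"rotation":[0,0,0],"grip":1},{"linear":[0,0,35],"rotation":[0,0,0],"grip":1},{"linear":[0,0,35],"rotation":[0,0,0],"grip":1}]'
python3 -m creep '[{"linear":[0,0,30],"rotation":[0,0,0],"grip":1},{"linear":[0,0,15],"rotation":[0,0,0],"grip":1},{"linear":[0,0,0],"rotation":[0,0,0],"grip":1},{"linear":[0,0,0],"rotation":[0,0,0],"grip":1}]'
```

```text
clock: 28.27
position: [0.5514, 0.2544, 0.1092]
ee_rot: [[-0.988, -0.155, 0.013], [-0.155, 0.988, 0.002], [-0.013, -0.001, -1.0]]
contact_force: [-0.0, 0.3, -2.0]
finger_gap: 0.0852
grasp_force: 0.0
clock: 28.6
position: [0.5449, 0.2532, 0.0604]
ee_rot: [[-0.988, -0.157, 0.001], [-0.157, 0.988, -0.002], [-0.0, -0.002, -1.0]]
contact_force: [-0.7, 0.1, 0.8]
finger_gap: 0.0852
grasp_force: 0.0
```

```bash
python3 -m creep '[{"linear":[0,2,20],"rotation":[0,0,0],"grip":1},{"linear":[0,0,20],"rotation":[0,0,0],"grip":1},{"linear":[0,0,5],"rotation":[0,0,0],"grip":1},{"linear":[0,0,0],"rotation":[0,0,0],"grip":1},{"linear":[0,0,0],"rotation":[0,0,0],"grip":1}]'
python3 -m creep '[{"linear":[0,0,0],"rotation":[0,0,0],"grip":0.2},{"linear":[0,0,0],"rotation":[0,0,0],"grip":0.2},{"linear":[0,0,0],"rotation":[0,0,0],"grip":0.2},{"linear":[0,0,0],"rotation":[0,0,0],"grip":0.2},{"linear":[0,0,0],"rotation":[0,0,0],"grip":0.2}]'
```

```text
clock: 29.02
position: [0.5466, 0.256, 0.018]
ee_rot: [[-0.988, -0.157, 0.005], [-0.157, 0.988, -0.001], [-0.005, -0.002, -1.0]]
contact_force: [-0.3, -1.0, -0.4]
finger_gap: 0.0857
grasp_force: 0.0
clock: 29.43
position: [0.5466, 0.2561, 0.0178]
ee_rot: [[-0.987, -0.158, 0.006], [-0.158, 0.987, -0.001], [-0.005, -0.002, -1.0]]
contact_force: [0.2, -0.2, 5.9]
finger_gap: 0.0435
grasp_force: 64.0
```

```bash
python3 -m creep '[{"linear":[0,0,-12],"rotation":[0,0,0],"grip":0.2},{"linear":[0,0,-28],"rotation":[0,0,0],"grip":0.2},{"linear":[0,0,-38],"rotation":[0,0,0],"grip":0.2},{"linear":[0,0,-38],"rotation":[0,0,0],"grip":0.2},{"linear":[0,-10,-15],"rotation":[0,0,0],"grip":0.2}]'
python3 -m creep '[{"linear":[24,-29,0],"rotation":[0,0,0],"grip":0.2},{"linear":[24,-29,0],"rotation":[0,0,0],"grip":0.2},{"linear":[24,-29,0],"rotation":[0,0,0],"grip":0.2},{"linear":[24,-29,0],"rotation":[0,0,0],"grip":0.2},{"linear":[24,-29,0],"rotation":[0,0,0],"grip":0.2}]'
python3 -m creep '[{"linear":[24,-20,0],"rotation":[0,0,0],"grip":0.2},{"linear":[0,0,0],"rotation":[0,0,0.121],"grip":0.2},{"linear":[0,0,0],"rotation":[0,0,0.121],"grip":0.2},{"linear":[0,0,0],"rotation":[0,0,0.121],"grip":0.2},{"linear":[0,0,0],"rotation":[0,0,0.121],"grip":0.2}]' >/dev/null
python3 -m creep '[{"linear":[0,0,0],"rotation":[0,0,0.121],"grip":0.2},{"linear":[0,0,0],"rotation":[0,0,0.121],"grip":0.2},{"linear":[0,0,0],"rotation":[0,0,0.121],"grip":0.2},{"linear":[0,0,0],"rotation":[0,0,0.121],"grip":0.2},{"linear":[0,0,0],"rotation":[0,0,0.121],"grip":0.2}]' >/dev/null
python3 -m creep '[{"linear":[0,0,0],"rotation":[0,0,0.121],"grip":0.2},{"linear":[0,0,0],"rotation":[0,0,0.121],"grip":0.2},{"linear":[0,0,0],"rotation":[0,0,0.121],"grip":0.2},{"linear":[0,0,0],"rotation":[0,0,0.121],"grip":0.2},{"linear":[0,0,0],"rotation":[0,0,0.121],"grip":0.2}]'
python3 - <<'E'
from h import *
im,d,W=cloud('wrist');find('wrist',['pine_offcut','caddy'],W);cv2.imwrite('pics/w7.png',im[:,:,::-1])
E
```

```text
clock: 29.85
position: [0.5492, 0.2482, 0.154]
ee_rot: [[-0.987, -0.159, 0.012], [-0.159, 0.987, 0.002], [-0.012, 0.0, -1.0]]
contact_force: [1.5, 1.3, 0.4]
finger_gap: 0.0434
grasp_force: 63.4
clock: 30.27
position: [0.4494, 0.0828, 0.1476]
ee_rot: [[-0.987, -0.158, 0.003], [-0.158, 0.987, -0.002], [-0.002, -0.002, -1.0]]
contact_force: [0.7, -0.3, -0.6]
finger_gap: 0.0438
grasp_force: 63.4
clock: 31.52
position: [0.43, 0.0604, 0.1476]
ee_rot: [[-0.029, 1.0, 0.003], [1.0, 0.029, -0.002], [-0.002, 0.003, -1.0]]
contact_force: [-0.7, 0.2, -0.1]
finger_gap: 0.0436
grasp_force: 63.4
wrist pine_offcut 0.71 [192, 151, 114, 194] z [0.163 0.164 0.165] top [429.3  63.5] [46.2 88.2] 1.9
wrist caddy 0.72 [251, 133, 238, 184] z [0.005 0.006 0.022] top [532.9  20. ] [199.  171.1] 2.0
```

View pics/w7.png

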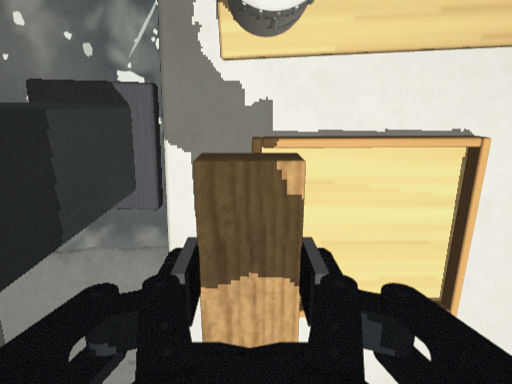

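The offcut (249,240) is held square, with the caddy at right (370,225). Lower it into the caddy's front half, then push it back.

```bash
python3 -m creep '[{"linear":[-14,15,0],"rotation":[0,0,0],"grip":0.2},{"linear":[-14,12,30],"rotation":[0,0,0],"grip":0.2},{"linear":[0,10,35],"rotation":[0,0,0],"grip":0.2},{"linear":[0,20,30],"rotation":[0,0,0],"grip":0.2},{"linear":[0,15,0],"rotation":[0,0,0],"grip":0.2}]'
python3 -m creep '[{"linear":[0,0,0],"rotation":[0,0,0],"grip":0.2},{"linear":[0,0,20],"rotation":[0,0,0],"grip":0.2},{"linear":[0,0,15],"rotation":[0,0,0],"grip":0.2},{"linear":[0,0,0],"rotation":[0,0,0],"grip":0.2},{"linear":[0,0,0],"rotation":[0,0,0],"grip":0.2}]'
```

```text
clock: 32.08
position: [0.4986, 0.035, 0.046]
ee_rot: [[-0.037, 0.999, -0.01], [0.999, 0.037, -0.0], [0.0, -0.01, -1.0]]
contact_force: [-1.5, 0.8, 0.2]
finger_gap: 0.0436
grasp_force: 63.3
clock: 32.5
position: [0.503, 0.0348, 0.0179]
ee_rot: [[-0.037, 0.999, 0.002], [0.999, 0.037, -0.001], [-0.002, 0.002, -1.0]]
contact_force: [-0.4, -0.6, -1.1]
finger_gap: 0.0439
grasp_force: 63.4
```

```bash
python3 -m creep '[{"linear":[-2,0,5],"rotation":[0,0,0],"grip":0.2},{"linear":[0,0,0],"rotation":[0,0,0],"grip":0.2},{"linear":[0,0,0],"rotation":[0,0,0],"grip":0.2}]'
python3 -m creep '[{"linear":[0,0,0],"rotation":[0,0,0],"grip":1},{"linear":[0,0,0],"rotation":[0,0,0],"grip":1},{"linear":[0,0,0],"rotation":[0,0,0],"grip":1},{"linear":[0,0,0],"rotation":[0,0,0],"grip":1},{"linear":[0,0,-15],"rotation":[0,0,0],"grip":1}]'
python3 -m creep '[{"linear":[0,0,-23],"rotation":[0,0,0],"grip":1},{"linear":[0,-20,0],"rotation":[0,0,0],"grip":1},{"linear":[0,-30,-20],"rotation":[0,0,0],"grip":1},{"linear":[0,-30,-30],"rotation":[0,0,0],"grip":1},{"linear":[-14,0,-20],"rotation":[0,0,0],"grip":0.8}]'
python3 - <<'E'
from h import *
im,d,W=cloud('wrist');find('wrist',['pine_offcut'],W)
im,d,W=cloud('scene');find('scene',['pine_offcut'],W)
E
```

```text
clock: 32.75
position: [0.5044, 0.0325, 0.0135]
ee_rot: [[-0.035, 0.999, 0.005], [0.999, 0.035, -0.002], [-0.002, 0.005, -1.0]]
contact_force: [1.2, -0.1, -0.4]
finger_gap: 0.0438
grasp_force: 63.4
clock: 33.17
position: [0.5011, 0.033, 0.0254]
ee_rot: [[-0.035, 0.999, -0.003], [0.999, 0.035, -0.001], [-0.001, -0.003, -1.0]]
contact_force: [-1.2, -0.5, -0.9]
finger_gap: 0.0854
grasp_force: 0.0
clock: 33.58
position: [0.4177, 0.0182, 0.1189]
ee_rot: [[-0.037, 0.999, -0.005], [0.999, 0.037, 0.001], [0.001, -0.005, -1.0]]
contact_force: [0.7, 0.2, -0.8]
finger_gap: 0.0752
grasp_force: 0.0
wrist pine_offcut 0.89 [323, 119, 83, 151] z [0.015 0.028 0.029] top [504.9  20.5] [ 45.7 118.5] 2.6
scene pine_offcut 0.72 [219, 192, 101, 80] z [0.004 0.009 0.024] top [531.3  19.6] [199.7 177.9] 1.7
scene pine_offcut 0.66 [262, 213, 35, 42] z [0.015 0.029 0.032] top [502.4  20.8] [ 45.6 122.5] 1.6
```

```bash
python3 -m creep '[{"linear":[0,0,0],"rotation":[0,0,-0.121],"grip":0.6},{"linear":[0,0,0],"rotation":[0,0,-0.121],"grip":0.6},{"linear":[0,0,0],"rotation":[0,0,-0.121],"grip":0.6},{"linear":[0,0,0],"rotation":[0,0,-0.121],"grip":0.6},{"linear":[0,0,0],"rotation":[0,0,-0.121],"grip":0.6}]' >/dev/null
python3 -m creep '[{"linear":[0,0,0],"rotation":[0,0,-0.121],"grip":0.6},{"linear":[0,0,0],"rotation":[0,0,-0.121],"grip":0.6},{"linear":[0,0,0],"rotation":[0,0,-0.121],"grip":0.6},{"linear":[0,0,0],"rotation":[0,0,-0.121],"grip":0.6},{"linear":[0,0,0],"rotation":[0,0,-0.121],"grip":0.6}]' >/dev/null
python3 -m creep '[{"linear":[0,0,0],"rotation":[0,0,-0.121],"grip":0.6},{"linear":[0,0,0],"rotation":[0,0,-0.121],"grip":0.6},{"linear":[0,0,0],"rotation":[0,0,-0.121],"grip":0.6},{"linear":[0,0,0],"rotation":[0,-0.105,0],"grip":0.6},{"linear":[0,0,0],"rotation":[0,-0.105,0],"grip":0.6}]'
python3 -m creep '[{"linear":[-20,0,0],"rotation":[0,0,0],"grip":0.6},{"linear":[-20,0,0],"rotation":[0,0,0],"grip":0.6},{"linear":[0,0,30],"rotation":[0,0,0],"grip":0.6},{"linear":[0,0,0],"rotation":[0,0,0],"grip":0.6}]'
```

```text
clock: 35.03
position: [0.4259, 0.0164, 0.1188]
ee_rot: [[-0.976, -0.038, 0.213], [-0.038, 0.999, 0.007], [-0.213, -0.001, -0.977]]
contact_force: [0.5, -0.1, 0.3]
finger_gap: 0.0515
grasp_force: 0.0
clock: 35.37
position: [0.4677, 0.0186, 0.0941]
ee_rot: [[-0.978, -0.038, 0.203], [-0.037, 0.999, 0.008], [-0.203, 0.0, -0.979]]
contact_force: [-2.2, 0.7, -0.9]
finger_gap: 0.0514
grasp_force: 0.0
```

```bash
python3 -m creep '[{"linear":[8,1,26],"rotation":[0,0,0],"grip":0.6},{"linear":[7,1,26],"rotation":[0,0,0],"grip":0.6},{"linear":[6,0,24],"rotation":[0,0,0],"grip":0.6},{"linear":[0,0,0],"rotation":[0,0,0],"grip":0.6},{"linear":[0,0,0],"rotation":[0,0,0],"grip":0.6}]'
```

```text
clock: 35.78
position: [0.463, 0.0201, 0.0182]
ee_rot: [[-0.978, -0.038, 0.205], [-0.037, 0.999, 0.008], [-0.205, -0.0, -0.979]]
contact_force: [0.1, 0.0, 1.1]
finger_gap: 0.0513
grasp_force: 0.0
```

```bash
python3 -m creep '[{"linear":[-2,0,4],"rotation":[0,0,0],"grip":0.6},{"linear":[-9.8,0,2],"rotation":[0,0,0],"grip":0.6},{"linear":[-9.8,0,2],"rotation":[0,0,0],"grip":0.6},{"linear":[-9.8,0,2],"rotation":[0,0,0],"grip":0.6},{"linear":[-9.8,0,2],"rotation":[0,0,0],"grip":0.6}]'
python3 -m creep '[{"linear":[-7,0,1.5],"rotation":[0,0,0],"grip":0.6},{"linear":[0,0,0],"rotation":[0,0,0],"grip":0.6},{"linear":[0,0,0],"rotation":[0,0,0],"grip":0.6}]'
python3 - <<'E'
from h import *
im,d,W=cloud('wrist');find('wrist',['pine_offcut'],W)
im,d,W=cloud('scene');find('scene',['pine_offcut'],W)
E
```

```text
clock: 36.2
position: [0.5108, 0.0209, 0.0186]
ee_rot: [[-0.976, -0.037, 0.214], [-0.037, 0.999, 0.006], [-0.214, -0.002, -0.977]]
contact_force: [0.2, -1.3, -0.2]
finger_gap: 0.0513
grasp_force: 0.3
clock: 36.45
position: [0.5161, 0.0213, 0.0174]
ee_rot: [[-0.977, -0.038, 0.212], [-0.037, 0.999, 0.006], [-0.212, -0.002, -0.977]]
contact_force: [-1.0, 0.4, 0.3]
finger_gap: 0.051
grasp_force: 0.0
wrist pine_offcut 0.87 [118, 259, 249, 87] z [0.011 0.028 0.029] top [547.   19.9] [ 46.8 119.1] 2.1
scene pine_offcut 0.59 [245, 206, 29, 41] z [0.009 0.029 0.032] top [550.   21.8] [ 46.4 123.2] 4.1
```

```bash
python3 -m creep '[{"linear":[-4,0,1],"rotation":[0,0,0],"grip":0.6},{"linear":[0,0,0],"rotation":[0,0,0],"grip":0.6},{"linear":[0,0,0],"rotation":[0,0,0],"grip":0.6}]'
python3 -m creep '[{"linear":[30,0,-6],"rotation":[0,0,0],"grip":0.6},{"linear":[15,0,-10],"rotation":[0,0,0],"grip":0.6},{"linear":[0,0,-40],"rotation":[0,0,0],"grip":0.6},{"linear":[0,0,-40],"rotation":[0,0,0],"grip":0.6},{"linear":[0,0,-35],"rotation":[0,0,0],"grip":0.6}]'
python3 -m creep '[{"linear":[0,0,0],"rotation":[0,0.105,0],"grip":1},{"linear":[0,0,0],"rotation":[0,0.105,0],"grip":1},{"linear":[0,0,0],"rotation":[0,0,0.12],"grip":1},{"linear":[0,0,0],"rotation":[0,0,0.12],"grip":1},{"linear":[0,0,0],"rotation":[0,0,0],"grip":1}]'
python3 - <<'E'
from h import *
for c in ['wrist','scene','top']:
    im,d,W=cloud(c);find(c,['pine_offcut','caddy','sanding_block'],W)
E
```

```text
clock: 36.9
position: [0.5197, 0.0214, 0.0171]
ee_rot: [[-0.977, -0.037, 0.211], [-0.037, 0.999, 0.006], [-0.212, -0.002, -0.977]]
contact_force: [0.1, -0.4, 1.3]
finger_gap: 0.0513
grasp_force: 0.0
clock: 37.32
position: [0.4467, 0.0191, 0.1367]
ee_rot: [[-0.977, -0.037, 0.21], [-0.037, 0.999, 0.006], [-0.21, -0.002, -0.978]]
contact_force: [1.9, -0.5, 0.7]
finger_gap: 0.0518
grasp_force: 0.0
clock: 37.73
position: [0.4481, 0.019, 0.1357]
ee_rot: [[-0.979, 0.203, 0.003], [0.203, 0.979, -0.002], [-0.003, -0.001, -1.0]]
contact_force: [-0.2, -0.2, 0.3]
finger_gap: 0.0855
grasp_force: 0.0
wrist pine_offcut 0.6 [201, 254, 146, 81] z [0.011 0.028 0.029] top [551.4  20.5] [ 46.4 120.3] 2.1
wrist caddy 0.57 [145, 147, 217, 213] z [0.005 0.006 0.022] top [531.5  19.1] [197.7 171.8] 1.9
wrist sanding_block 0.71 [0, 251, 21, 56] z [0.015 0.021 0.032] top [ 490.7 -212.6] [ 3.3 31.7] 84.8
scene pine_offcut 0.63 [219, 195, 99, 78] z [0.004 0.008 0.024] top [530.3  20.3] [198.4 175.8] 1.6
scene pine_offcut 0.56 [242, 207, 38, 43] z [0.01  0.029 0.032] top [549.6  21.1] [ 46.3 123.2] 2.1
scene caddy 0.95 [220, 193, 100, 81] z [0.004 0.008 0.024] top [530.6  19.6] [198.8 177.2] 1.7
scene sanding_block 0.8 [329, 160, 16, 25] z [0.018 0.04  0.044] top [ 463.1 -243.8] [38.1 74.9] 21.3
scene sanding_block 0.34 [220, 195, 99, 78] z [0.004 0.008 0.024] top [530.7  19.8] [199. 177.] 2.1
top pine_offcut 0.92 [210, 186, 34, 11] z [0.02  0.026 0.032] top [550.   23.6] [ 42.5 116. ] 1.1
top pine_offcut 0.72 [161, 217, 24, 20] z [0.024 0.093 0.099] top [436.6 211.6] [60.  60.6] 0.9
top caddy 0.6 [203, 187, 51, 40] z [-0.001  0.005  0.022] top [508.1  21.4] [177.1 130.7] 87.3
top caddy 0.55 [342, 156, 22, 16] z [0.002 0.076 0.108] top [ 666.8 -401.6] [24.4 24.7] 87.3
top sanding_block 0.81 [291, 196, 19, 29] z [0.031 0.037 0.043] top [ 501.5 -242.3] [64.3 98.6] 85.7
```

The offcut now lies at (0.5515,0.0205), the place the block left. Fetch the tall jar.

```bash
python3 -m creep '[{"linear":[0,0,-6],"rotation":[0,0,0.114],"grip":1},{"linear":[0,0,-6],"rotation":[0,0,0.114],"grip":1},{"linear":[0,0,-6],"rotation":[0,0,0.114],"grip":1},{"linear":[0,0,-6],"rotation":[0,0,0.114],"grip":1},{"linear":[0,0,-6],"rotation":[0,0,0.114],"grip":1}]' >/dev/null
python3 -m creep '[{"linear":[0,0,0],"rotation":[0,0,0.114],"grip":1},{"linear":[0,0,0],"rotation":[0,0,0.114],"grip":1},{"linear":[0,0,0],"rotation":[0,0,0.114],"grip":1},{"linear":[0,0,0],"rotation":[0,0,0.114],"grip":1},{"linear":[0,0,0],"rotation":[0,0,0.114],"grip":1}]' >/dev/null
python3 -m creep '[{"linear":[0,0,0],"rotation":[0,0,0.114],"grip":1},{"linear":[0,0,0],"rotation":[0,0,0.114],"grip":1},{"linear":[0,0,0],"rotation":[0,0,0],"grip":1}]'
python3 -m creep '[{"linear":[38,-2,0],"rotation":[0,0,0],"grip":1},{"linear":[38,-2,0],"rotation":[0,0,0],"grip":1},{"linear":[38,-2,0],"rotation":[0,0,0],"grip":1},{"linear":[38,-2,0],"rotation":[0,0,0],"grip":1},{"linear":[38,-1,0],"rotation":[0,0,0],"grip":1}]'
python3 -m creep '[{"linear":[0,0,20],"rotation":[0,0,0],"grip":1},{"linear":[0,0,20],"rotation":[0,0,0],"grip":1},{"linear":[0,0,15],"rotation":[0,0,0],"grip":1},{"linear":[0,0,0],"rotation":[0,0,0],"grip":1}]'
```

```text
clock: 39.42
position: [0.4477, 0.019, 0.1656]
ee_rot: [[0.002, 1.0, 0.003], [1.0, -0.002, -0.002], [-0.002, 0.003, -1.0]]
contact_force: [1.1, 0.2, -0.0]
finger_gap: 0.0854
grasp_force: 0.0
clock: 39.83
position: [0.4383, 0.2107, 0.1654]
ee_rot: [[-0.003, 1.0, 0.003], [1.0, 0.003, -0.002], [-0.002, 0.003, -1.0]]
contact_force: [0.3, 0.4, 0.7]
finger_gap: 0.0856
grasp_force: 0.0
clock: 40.17
position: [0.4358, 0.2086, 0.1069]
ee_rot: [[-0.004, 1.0, -0.004], [1.0, 0.004, -0.004], [-0.004, -0.004, -1.0]]
contact_force: [-1.8, 0.9, -0.2]
finger_gap: 0.0855
grasp_force: 0.0
```

```bash
python3 -m creep '[{"linear":[0,1,20],"rotation":[0,0,0],"grip":1},{"linear":[0,0,17],"rotation":[0,0,0],"grip":1},{"linear":[0,0,0],"rotation":[0,0,0],"grip":1},{"linear":[0,0,0],"rotation":[0,0,0],"grip":1}]'
python3 -m creep '[{"linear":[0,0,0],"rotation":[0,0,0],"grip":0.4},{"linear":[0,0,0],"rotation":[0,0,0],"grip":0.4},{"linear":[0,0,0],"rotation":[0,0,0],"grip":0.4},{"linear":[0,0,0],"rotation":[0,0,0],"grip":0.4},{"linear":[0,0,0],"rotation":[0,0,0],"grip":0.4}]'
```

```text
clock: 40.5
position: [0.4397, 0.2086, 0.0733]
ee_rot: [[-0.001, 1.0, 0.001], [1.0, 0.001, -0.002], [-0.002, 0.001, -1.0]]
contact_force: [-0.5, 0.7, 0.9]
finger_gap: 0.0854
grasp_force: 0.0
clock: 40.92
position: [0.4411, 0.2092, 0.0752]
ee_rot: [[-0.0, 1.0, 0.005], [1.0, 0.0, -0.001], [-0.001, 0.005, -1.0]]
contact_force: [-2.3, -0.5, 6.6]
finger_gap: 0.0612
grasp_force: 64.5
```

```bash
python3 -m creep '[{"linear":[0,0,-12],"rotation":[0,0,0],"grip":0.4},{"linear":[0,0,-25],"rotation":[0,0,0],"grip":0.4},{"linear":[0,0,-28],"rotation":[0,0,0],"grip":0.4},{"linear":[-25,6,0],"rotation":[0,0,0],"grip":0.4},{"linear":[-38,8,0],"rotation":[0,0,0],"grip":0.4}]'
python3 -m creep '[{"linear":[-38,8,0],"rotation":[0,0,0],"grip":0.4},{"linear":[-38,8,0],"rotation":[0,0,0],"grip":0.4},{"linear":[-19,8,0],"rotation":[0,0,0],"grip":0.4},{"linear":[0,0,20],"rotation":[0,0,0],"grip":0.4},{"linear":[0,0,25],"rotation":[0,0,0],"grip":0.4}]'
python3 -m creep '[{"linear":[0,0,10],"rotation":[0,0,0],"grip":0.4},{"linear":[0,0,0],"rotation":[0,0,0],"grip":0.4},{"linear":[0,0,0],"rotation":[0,0,0],"grip":0.4}]'
```

```text
clock: 41.33
position: [0.456, 0.1478, 0.1416]
ee_rot: [[-0.005, 1.0, 0.01], [1.0, 0.005, 0.001], [0.001, 0.01, -1.0]]
contact_force: [1.0, -0.5, -2.1]
finger_gap: 0.0605
grasp_force: 65.5
clock: 41.75
position: [0.4818, 0.049, 0.0963]
ee_rot: [[0.003, 1.0, 0.012], [1.0, -0.003, -0.002], [-0.002, 0.012, -1.0]]
contact_force: [0.9, -0.4, -2.0]
finger_gap: 0.0607
grasp_force: 65.5
clock: 42.0
position: [0.4775, 0.0512, 0.0834]
ee_rot: [[-0.001, 1.0, 0.002], [1.0, 0.001, -0.001], [-0.001, 0.002, -1.0]]
contact_force: [-0.7, 0.9, -1.5]
finger_gap: 0.0609
grasp_force: 65.6
```

```bash
python3 -m creep '[{"linear":[0,1,8],"rotation":[0,0,0],"grip":0.4},{"linear":[0,0,3],"rotation":[0,0,0],"grip":0.4},{"linear":[0,0,0],"rotation":[0,0,0],"grip":0.4},{"linear":[0,0,0],"rotation":[0,0,0],"grip":0.4}]'
python3 - <<'E'
from h import *
for c in ['scene','wrist']:
    im,d,W=cloud(c);find(c,['tall_jar','pine_offcut'],W)
E
```

```text
clock: 42.33
position: [0.4793, 0.0511, 0.0729]
ee_rot: [[-0.001, 1.0, 0.003], [1.0, 0.001, -0.002], [-0.002, 0.003, -1.0]]
contact_force: [0.1, -0.8, -1.5]
finger_gap: 0.061
grasp_force: 65.6
scene tall_jar 0.97 [269, 215, 24, 40] z [0.023 0.087 0.097] top [480.6  54.8] [52.  63.9] 29.6
scene tall_jar 0.4 [302, 155, 65, 51] z [0.004 0.014 0.018] top [ 471.6 -243. ] [160.5 133.5] 85.9
scene pine_offcut 0.93 [245, 213, 35, 36] z [0.012 0.029 0.032] top [549.4  26.6] [ 46.1 115.3] 2.7
wrist tall_jar 0.72 [177, 169, 145, 166] z [0.05  0.094 0.095] top [479.4  51.1] [63.9 61.2] 88.9
wrist pine_offcut 0.67 [317, 161, 87, 176] z [0.014 0.028 0.029] top [551.9  22.1] [ 45.7 117.9] 2.3
```

```bash
python3 -m creep '[{"linear":[0,-2,3],"rotation":[0,0,0],"grip":0.4},{"linear":[0,0,0],"rotation":[0,0,0],"grip":0.4},{"linear":[0,0,0],"rotation":[0,0,0],"grip":0.4}]'
python3 -m creep '[{"linear":[0,0,1.5],"rotation":[0,0,0],"grip":0.4},{"linear":[0,0,0],"rotation":[0,0,0],"grip":0.4},{"linear":[0,0,0],"rotation":[0,0,0],"grip":0.4}]'
```

```text
clock: 42.88
position: [0.4767, 0.0509, 0.0694]
ee_rot: [[-0.0, 1.0, 0.002], [1.0, 0.0, -0.002], [-0.002, 0.002, -1.0]]
contact_force: [-0.5, 0.2, -1.8]
finger_gap: 0.0608
grasp_force: 65.6
clock: 43.13
position: [0.4769, 0.0509, 0.0693]
ee_rot: [[-0.0, 1.0, 0.002], [1.0, 0.0, -0.002], [-0.002, 0.002, -1.0]]
contact_force: [-3.0, -0.3, 8.6]
finger_gap: 0.0607
grasp_force: 66.5
```

```bash
python3 -m creep '[{"linear":[0,0,-0.7],"rotation":[0,0,0],"grip":1},{"linear":[0,0,0],"rotation":[0,0,0],"grip":1},{"linear":[0,0,0],"rotation":[0,0,0],"grip":1},{"linear":[0,0,0],"rotation":[0,0,0],"grip":1},{"linear":[0,0,-15],"rotation":[0,0,0],"grip":1}]'
python3 -m creep '[{"linear":[0,-3,-30],"rotation":[0,0,0],"grip":1},{"linear":[0,-5,-35],"rotation":[0,0,0],"grip":1},{"linear":[20,-5,-10],"rotation":[0,0,0],"grip":1},{"linear":[38,-6,0],"rotation":[0,0,0],"grip":1},{"linear":[38,-6,0],"rotation":[0,0,0],"grip":1}]'
python3 -m creep '[{"linear":[38,-6,0],"rotation":[0,0,0],"grip":1},{"linear":[38,-6,0],"rotation":[0,0,0],"grip":1},{"linear":[38,-6,0],"rotation":[0,0,0],"grip":1},{"linear":[27,-3,0],"rotation":[0,0,0],"grip":1},{"linear":[0,0,0],"rotation":[0,0,0],"grip":1}]'
python3 -m creep '[{"linear":[0,0,25],"rotation":[0,0,0],"grip":1},{"linear":[0,0,30],"rotation":[0,0,0],"grip":1},{"linear":[0,0,20],"rotation":[0,0,0],"grip":1},{"linear":[0,0,0],"rotation":[0,0,0],"grip":1},{"linear":[0,0,0],"rotation":[0,0,0],"grip":1}]'
```

```text
clock: 43.55
position: [0.4742, 0.0511, 0.0812]
ee_rot: [[0.0, 1.0, -0.004], [1.0, -0.0, -0.001], [-0.001, -0.004, -1.0]]
contact_force: [0.2, -0.6, 0.3]
finger_gap: 0.0853
grasp_force: 0.0
clock: 43.97
position: [0.453, 0.1475, 0.1604]
ee_rot: [[0.003, 1.0, 0.007], [1.0, -0.003, -0.001], [-0.001, 0.007, -1.0]]
contact_force: [0.6, 0.6, 0.3]
finger_gap: 0.0858
grasp_force: 0.0
clock: 44.38
position: [0.4298, 0.2925, 0.1584]
ee_rot: [[-0.005, 1.0, 0.003], [1.0, 0.005, 0.001], [0.001, 0.003, -1.0]]
contact_force: [-0.5, 0.6, -0.3]
finger_gap: 0.0856
grasp_force: 0.0
clock: 44.8
position: [0.43, 0.2868, 0.0821]
ee_rot: [[0.0, 1.0, -0.0], [1.0, -0.0, -0.003], [-0.003, -0.0, -1.0]]
contact_force: [0.5, -0.4, 0.1]
finger_gap: 0.0855
grasp_force: 0.0
```

```bash
python3 -m creep '[{"linear":[1,0,15],"rotation":[0,0,0],"grip":1},{"linear":[0,0,17],"rotation":[0,0,0],"grip":1},{"linear":[0,0,0],"rotation":[0,0,0],"grip":1},{"linear":[0,0,0],"rotation":[0,0,0],"grip":1}]'
python3 -m creep '[{"linear":[0,0,0],"rotation":[0,0,0],"grip":0.3},{"linear":[0,0,0],"rotation":[0,0,0],"grip":0.3},{"linear":[0,0,0],"rotation":[0,0,0],"grip":0.3},{"linear":[0,0,0],"rotation":[0,0,0],"grip":0.3},{"linear":[0,0,0],"rotation":[0,0,0],"grip":0.3}]'
```

```text
clock: 45.13
position: [0.4316, 0.2887, 0.0523]
ee_rot: [[0.0, 1.0, 0.004], [1.0, -0.0, -0.001], [-0.001, 0.004, -1.0]]
contact_force: [-0.3, -0.3, 0.3]
finger_gap: 0.0854
grasp_force: 0.0
clock: 45.55
position: [0.4324, 0.2895, 0.0531]
ee_rot: [[-0.0, 1.0, 0.006], [1.0, 0.0, -0.0], [-0.0, 0.006, -1.0]]
contact_force: [-1.0, -0.4, 5.1]
finger_gap: 0.0491
grasp_force: 62.0
```

```bash
python3 -m creep '[{"linear":[0,0,-12],"rotation":[0,0,0],"grip":0.3},{"linear":[0,0,-30],"rotation":[0,0,0],"grip":0.3},{"linear":[0,0,-35],"rotation":[0,0,0],"grip":0.3},{"linear":[0,0,-35],"rotation":[0,0,0],"grip":0.3},{"linear":[-30,0,0],"rotation":[0,0,0],"grip":0.3}]'
python3 -m creep '[{"linear":[-38,0,0],"rotation":[0,0,0],"grip":0.3},{"linear":[-38,0,0],"rotation":[0,0,0],"grip":0.3},{"linear":[-38,0,0],"rotation":[0,0,0],"grip":0.3},{"linear":[-38,0,0],"rotation":[0,0,0],"grip":0.3},{"linear":[-38,0,0],"rotation":[0,0,0],"grip":0.3}]'
python3 -m creep '[{"linear":[-38,0,0],"rotation":[0,0,0],"grip":0.3},{"linear":[-38,0,0],"rotation":[0,0,0],"grip":0.3},{"linear":[-12,0,0],"rotation":[0,0,0],"grip":0.3},{"linear":[0,0,0],"rotation":[0,0,0],"grip":0.3},{"linear":[0,0,0],"rotation":[0,0,0],"grip":0.3}]'
```

```text
clock: 45.97
position: [0.4364, 0.2643, 0.1727]
ee_rot: [[-0.004, 1.0, 0.019], [1.0, 0.004, 0.008], [0.007, 0.019, -1.0]]
contact_force: [3.1, 0.3, 0.3]
finger_gap: 0.0489
grasp_force: 62.3
clock: 46.38
position: [0.4303, 0.0675, 0.1645]
ee_rot: [[-0.001, 1.0, 0.004], [1.0, 0.001, -0.002], [-0.002, 0.004, -1.0]]
contact_force: [0.8, -0.6, -1.5]
finger_gap: 0.0489
grasp_force: 62.3
clock: 46.8
position: [0.4307, -0.0194, 0.1643]
ee_rot: [[0.002, 1.0, 0.003], [1.0, -0.002, -0.001], [-0.001, 0.003, -1.0]]
contact_force: [-0.6, 0.4, -0.9]
finger_gap: 0.0489
grasp_force: 62.3
```

```bash
python3 -m creep '[{"linear":[2,25,0],"rotation":[0,0,0],"grip":0.3},{"linear":[0,24,0],"rotation":[0,0,0],"grip":0.3},{"linear":[0,0,20],"rotation":[0,0,0],"grip":0.3},{"linear":[0,0,30],"rotation":[0,0,0],"grip":0.3},{"linear":[0,0,30],"rotation":[0,0,0],"grip":0.3}]'
python3 -m creep '[{"linear":[0,0,20],"rotation":[0,0,0],"grip":0.3},{"linear":[0,0,8],"rotation":[0,0,0],"grip":0.3},{"linear":[0,0,0],"rotation":[0,0,0],"grip":0.3},{"linear":[0,0,0],"rotation":[0,0,0],"grip":0.3}]'
python3 - <<'E'
from h import *
im,d,W=cloud('wrist');find('wrist',['short_jar','tall_jar','pine_offcut'],W)
E
```

```text
clock: 47.22
position: [0.4817, -0.0155, 0.0844]
ee_rot: [[-0.003, 1.0, 0.007], [1.0, 0.003, -0.002], [-0.002, 0.007, -1.0]]
contact_force: [0.5, 0.9, -1.3]
finger_gap: 0.0491
grasp_force: 62.4
clock: 47.55
position: [0.4804, -0.0162, 0.0564]
ee_rot: [[-0.002, 1.0, 0.003], [1.0, 0.002, -0.001], [-0.001, 0.003, -1.0]]
contact_force: [-0.5, 0.1, -0.5]
finger_gap: 0.049
grasp_force: 62.4
wrist short_jar 0.8 [191, 195, 117, 128] z [0.049 0.077 0.078] top [480.4 -16.9] [49.3 51.6] 1.0
wrist tall_jar 0.94 [141, 0, 192, 197] z [0.089 0.09  0.091] top [476.1  51.1] [63.5 63.4] 88.9
wrist pine_offcut 0.87 [326, 41, 111, 227] z [0.019 0.028 0.029] top [551.9  20.6] [ 45.9 120.3] 2.2
```

```bash
python3 -m creep '[{"linear":[-0.5,1,7],"rotation":[0,0,0],"grip":0.3},{"linear":[0,0,1.5],"rotation":[0,0,0],"grip":0.3},{"linear":[0,0,0],"rotation":[0,0,0],"grip":0.3},{"linear":[0,0,0],"rotation":[0,0,0],"grip":0.3}]'
python3 -m creep '[{"linear":[0,0,1.5],"rotation":[0,0,0],"grip":0.3},{"linear":[0,0,0],"rotation":[0,0,0],"grip":0.3},{"linear":[0,0,0],"rotation":[0,0,0],"grip":0.3}]'
```

```text
clock: 48.08
position: [0.4809, -0.0177, 0.0473]
ee_rot: [[0.0, 1.0, 0.003], [1.0, -0.0, -0.001], [-0.001, 0.003, -1.0]]
contact_force: [0.0, -0.3, -1.7]
finger_gap: 0.0489
grasp_force: 62.3
clock: 48.33
position: [0.4811, -0.0178, 0.0472]
ee_rot: [[-0.0, 1.0, 0.002], [1.0, 0.0, -0.002], [-0.002, 0.002, -1.0]]
contact_force: [-4.2, 0.2, 9.2]
finger_gap: 0.0488
grasp_force: 63.2
```

Contact. Release, withdraw and check.

```bash
python3 -m creep '[{"linear":[0,0,-0.7],"rotation":[0,0,0],"grip":1},{"linear":[0,0,0],"rotation":[0,0,0],"grip":1},{"linear":[0,0,0],"rotation":[0,0,0],"grip":1},{"linear":[0,0,0],"rotation":[0,0,0],"grip":1},{"linear":[0,0,-15],"rotation":[0,0,0],"grip":1}]'
python3 -m creep '[{"linear":[0,-3,-30],"rotation":[0,0,0],"grip":1},{"linear":[0,-10,-35],"rotation":[0,0,0],"grip":1},{"linear":[0,-15,-35],"rotation":[0,0,0],"grip":1},{"linear":[0,-20,-30],"rotation":[0,0,0],"grip":1},{"linear":[-10,-10,-20],"rotation":[0,0,0],"grip":1}]'
python3 -m creep '[{"linear":[0,0,0],"rotation":[0,0,0],"grip":1},{"linear":[0,0,0],"rotation":[0,0,0],"grip":1},{"linear":[0,0,0],"rotation":[0,0,0],"grip":1}]'
python3 - <<'E'
from h import *
im,d,W=cloud('wrist');find('wrist',['short_jar','tall_jar','pine_offcut','caddy'],W)
im,d,W=cloud('scene');find('scene',['sanding_block','short_jar','tall_jar','glue_bottle','tape_measure'],W);cv2.imwrite('pics/end.png',im[:,:,::-1])
E
```

```text
clock: 48.75
position: [0.4783, -0.0171, 0.0591]
ee_rot: [[0.0, 1.0, -0.003], [1.0, -0.0, -0.0], [-0.0, -0.003, -1.0]]
contact_force: [-0.7, -0.5, -1.6]
finger_gap: 0.0857
grasp_force: 0.0
clock: 49.17
position: [0.4221, -0.0266, 0.2143]
ee_rot: [[-0.002, 1.0, 0.006], [1.0, 0.002, -0.002], [-0.002, 0.006, -1.0]]
contact_force: [-0.3, -0.7, -1.1]
finger_gap: 0.0852
grasp_force: 0.0
clock: 49.42
position: [0.4223, -0.0272, 0.2106]
ee_rot: [[0.0, 1.0, 0.002], [1.0, -0.0, -0.001], [-0.001, 0.002, -1.0]]
contact_force: [0.5, -0.3, -0.5]
finger_gap: 0.0855
grasp_force: 0.0
wrist short_jar 0.94 [283, 141, 60, 57] z [0.031 0.067 0.069] top [480.6 -17.9] [50.4 50.2] 17.2
wrist tall_jar 0.64 [273, 47, 87, 84] z [0.088 0.09  0.091] top [475.9  50.7] [63.  62.1] 18.5
wrist tall_jar 0.5 [281, 141, 60, 58] z [0.033 0.067 0.069] top [481.  -17.9] [50.6 51. ] 69.5
wrist pine_offcut 0.6 [346, 59, 63, 126] z [0.017 0.028 0.029] top [552.   20.9] [ 45.9 119.9] 2.4
wrist pine_offcut 0.29 [237, 278, 124, 68] z [0.008 0.013 0.014] top [ 485.9 -211.1] [ 92.5 153. ] 87.0
wrist caddy 0.68 [254, 28, 215, 183] z [0.005 0.007 0.023] top [533.1  19.4] [198.5 172.6] 2.0
scene sanding_block 0.98 [306, 155, 36, 27] z [0.021 0.04  0.044] top [ 499.5 -242.8] [68.7 97.4] 87.8
scene short_jar 0.86 [286, 208, 20, 25] z [0.027 0.068 0.071] top [478.7 -16.6] [50.2 49.7] 32.1
scene tall_jar 0.85 [271, 217, 29, 39] z [0.019 0.086 0.094] top [474.5  54.1] [61.  61.8] 67.3
scene glue_bottle 0.64 [219, 195, 100, 79] z [0.005 0.01  0.025] top [530.3  21.4] [199.6 174.2] 2.4
scene glue_bottle 0.55 [290, 99, 12, 26] z [0.036 0.076 0.111] top [ 664.3 -400.1] [25.  19.6] 22.6
scene tape_measure 0.88 [121, 258, 31, 43] z [0.006 0.046 0.065] top [730.  306.9] [37.8 60.7] 0.7
scene tape_measure 0.45 [155, 255, 135, 106] z [0.009 0.013 0.016] top [519.5 257.3] [250.7 172.3] 4.1
```

View pics/end.png

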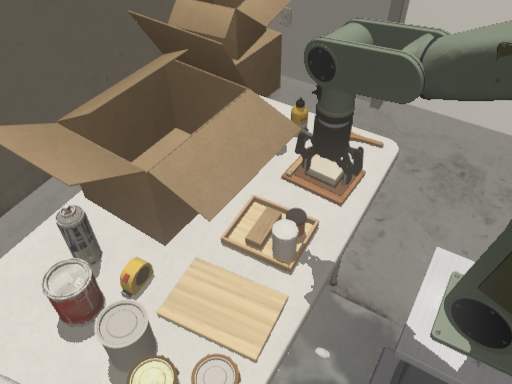

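All pieces are within about 1.5 mm of their places: jars at (285,240) and (296,220), offcut behind them at (263,227), block on the sheet at (325,170), bystanders untouched. Handing in.

```bash
python3 -c "
from workcell import hand_in;print(hand_in())"
```

```text
the job is handed in; nothing more can be done
None
```

The job is done and handed in at about 50 s of the 138 s: the block lies flat and lengthwise in the middle of the sheet, the offcut is in the block's old place, both jars stand upright back where they started (within about 1.5 mm by the last camera check), and the bystanders were left alone.

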